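Feed stone specimens through the core scanner

ROBOT

A 6-joint arm with a two-finger parallel gripper is mounted at the origin on the work surface. World frame = base frame: x ahead of the robot, y to its left, z up, the work surface at z = 0. Lengths are in m, angles in rad, forces in N, time in s.
With the tool pointing down it reaches from about 0.25 to 0.775 m from the base axis. Payload 4 kg.
Tool frame: the origin (TCP) lies midway between the tips of the shut fingers; the grasp point (between the pads) lies 19 mm behind it; z points along the fingers, y is the line along which they close (so a half turn about z gives the same grasp; the last joint's range is limited). The gripper opens to 94 mm and grips with 3 to 60 N. Pads are 16 mm wide; open, the fingers measure 119 mm over their backs; the gripper's body (75 mm by 177 mm) begins 78 mm behind the grasp point.
Start: joints at [-1.262, 0.087, 1.371, -0, 1.684, -0.103], TCP at [0.22, -0.504, 0.206] pointing down, gripper open.
Joint ranges: [-3.1, 3.1], [-0.76, 2.03], [0.27, 2.55], [-1.08, 4.22], [0.17, 2.65], [-2.57, 2.57]. Speed limits (rad/s): [2.79, 2.79, 3.14, 3.14, 3.14, 3.14].

INTERFACE

Orientations are given as [roll, pitch, yaw] about the fixed x, y, z axes, in that order (R = Rz(yaw) Ry(pitch) Rx(roll)).
In Python, from bench import get_obs, snapshot, close_job gives the robot as it stands. The module is installed in compiled form; this text tells all that it offers.
- The arm moves only by the tool drive_tool, never from a script. Its argument "commands" is a list of rows, each a list of 6 numbers: the shift along the tool's x, y, z in units of 0.04 m (1.0 is 0.04 m), then the turn, a rotation vector about the tool's x, y, z in units of 0.1 rad (1.0 is 0.1 rad). In form: [[dx, dy, dz, wx, wy, wz], ...]. A call has 1 to 20 rows; each row shifts and turns the commanded pose from where the row before left it, along the tool's axes as they then stand; what a row does not reach is not made up. A row lasts 1/8 s, in which the tool goes at most 62.5 mm and 10.7 degrees, less where a joint would pass 70% of its speed; a pose out of reach is approached as far as the arm can. A call with a number of a shift or a turn outside -1 to 1 is refused whole. A call with a gripper value outside its range is refused whole. "gripper" is the closure, from 0 (fully open) to 1 (shut), set as the call begins (left out, the last holds). The fingers move at their own pace and stop on an object; the grip force is fixed at half the most. Time passes only in rows, so rows that do not move let the fingers close. It gives the time, the measured TCP pose, the force, the opening and the grip force at its end, in the units of the state.
- get_obs(): the state, without advancing time (a new reading comes with each control period).
- snapshot(name): name is "scene" or "top"; returns a dict with "image" (384x512x3 uint8, blue, green, red), "range_z" (384x512 float32, m along the optical axis (not along the pixel's ray), 0 where there is no reading), "fx", "fy", "cx", "cy" (pixels), "rvec" (rotation vector, rad) and "tvec" (3), from world to camera coordinates, as OpenCV has them. Camera axes: x right, y down, z forward; pixel columns grow to the right and rows downward; lengths in m; the calibration is good to about 2 mm. A picture is of the moment at which its call begins.
- close_job(): hands the job in; it is judged then, once.
The state is a dict: "time": time; "joint_positions": joint angles; "qvel": joint speeds; "joint_torque": joint torques, N m; "tool_pos": TCP position; "ee_rot": TCP orientation; "wrist_force": force on the tool from outside, world axes, zero at the start; "wrist_torque": the same for the moment, N m; "width": finger opening in m; "finger_force": force on a finger pad.
Only numpy, scipy, OpenCV 4.12 (cv2) and the standard library are available. Lean on these libraries where they do the work, as an engineer would, in place of code of your own. Each camera call takes 0.05 s, during which the arm holds its last target. There are 200 camera calls.

TASK

Switch the scanner on by pressing its green button fully down and letting go, then set the stone specimen blocks on the infeed lane and push every one of them with the push stick through the low guarded tunnel until it lies flat on the outfeed lane, wholly clear of the hood; your fingers must not touch a specimen once it has entered the tunnel or lies on the outfeed. When all are through, press the red button fully down and let go, with the push stick lying flat in its tray, within the walls, when you finish. Leave the stone cores, the bottle and the tin where they stand.

Things in the scene. Friction and masses are not known exactly. Their poses are not given: they have to be found in the camera images.
- scanner: the fixed core scanner. Origin on the bench under the middle of its white hood; +x is the feed direction (bearing varies), z up. A bed, top 12 mm above the bench, runs straight from x = -190 to 250 mm with a rail on each side: the lane between them is 54 mm wide (y -27 to 27 mm), rails 12 mm thick, 10 mm above the bed. End stop at x = 250 mm, 35 mm high. Infeed: x below -40; outfeed: x 40 to 250 mm
- mouth (a point): entry of the guarded tunnel, on the bed surface at mid lane, scanner x = -40 mm; axes as the scanner's. The hood is 80 mm long (x -40 to 40), 86 mm high above the bench, spans y -190 to 45 mm; the tunnel through it is 54 mm wide and 40 mm high above the bed, edged yellow. Beside the outfeed (y -160 to -60) stands a grey box 50 mm high
- exit (a point): exit of the tunnel, on the bed surface at mid lane, scanner x = 40 mm; axes as the scanner's. A specimen is clear of the hood when its rear face is past it
- infeed (a point): point on the bed surface in the middle of the infeed lane, 80 mm before the mouth (scanner x = -120 mm); axes as the scanner's. The place to set a specimen down before pushing it
- stick_tray: grey open tray of the push stick, fixed, 300 x 76 mm outside, 16 mm high, walls and floor 4 mm thick. Origin under its centre, x along its length
- stick: the push stick, loose, 110 g: a plywood bar 250 long (its x), 24 wide (42 wide from x = -50 to 30), 20 mm high, with a red upright handle. Origin on the bar's underside below mid handle; the bar runs from x = -50 to +200 mm, the end at +200 is the pushing tip. z up. It starts lying in its tray, pointing along the tray's +x, origin about 75 mm to the -x side of the tray's centre
- stick_handle (a point): middle of the red handle, 45 mm above the bar's underside. The handle is a block 40 mm along the stick, 16 mm wide across it, rising from 20 to 70 mm above the bar's underside. Axes as the stick's
- start (a joint): travel of the green start button in m: 0 up, 0.006 fully down, spring, about 5 N
- start_top (a point): top centre of the green start button cap (32 mm across), on a small black housing, pressed straight down
- stop (a joint): travel of the red stop button in m: 0 up, 0.006 fully down, spring, about 5 N
- stop_top (a point): top centre of the red stop button cap (32 mm across), on a small black housing, pressed straight down
- core_a: bystander: standing stone core, 50 mm across, 90 mm high; origin under its centre
- core_b: bystander: standing stone core, 44 mm across, 60 mm high; origin under its centre
- wash_bottle: bystander: amber bottle, 60 mm across, 150 mm high; origin under its centre
- tin: bystander: open aluminium tin, 64 mm across, 35 mm high; origin under its centre
- spec1_mid (a point): a loose stone specimen block, 50 (its x) x 40 (y) x 30 mm (z), about 0.15 kg, lying flat on the bench at the start with its x roughly away from the robot; the point is its centre, 15 mm above its underside. May be absent
- spec2_mid (a point): a loose stone specimen block, 50 (its x) x 40 (y) x 30 mm (z), about 0.15 kg, lying flat on the bench at the start with its x roughly away from the robot; the point is its centre, 15 mm above its underside. May be absent
- spec3_mid (a point): a loose stone specimen block, 50 (its x) x 40 (y) x 30 mm (z), about 0.15 kg, lying flat on the bench at the start with its x roughly away from the robot; the point is its centre, 15 mm above its underside. May be absent
- spec4_mid (a point): a loose stone specimen block, 50 (its x) x 40 (y) x 30 mm (z), about 0.15 kg, lying flat on the bench at the start with its x roughly away from the robot; the point is its centre, 15 mm above its underside. May be absent
Mind the look-alikes: they are no part of the job. What is shaped like the part that bears spec4_mid but blue or orange is not meant.

How it is judged:
On the way, in this order (a step that is already met when the one before it is completed fails the run):
1. the green start button is pressed fully down (value of joint start above 0.005 m), for 0.05 s.
2. the green button is let go (value of joint start below 0.0015 m), for 0.05 s.
3. the push stick pushes a specimen in the tunnel (((x of spec1_mid in the frame of scanner between -0.04 and 0.05 m and y of spec1_mid in the frame of scanner between -0.025 and 0.025 m and contact force between stick and spec1 above 0.1 N) or (x of spec2_mid in the frame of scanner between -0.04 and 0.05 m and y of spec2_mid in the frame of scanner between -0.025 and 0.025 m and contact force between stick and spec2 above 0.1 N) or (x of spec3_mid in the frame of scanner between -0.04 and 0.05 m and y of spec3_mid in the frame of scanner between -0.025 and 0.025 m and contact force between stick and spec3 above 0.1 N) or (x of spec4_mid in the frame of scanner between -0.04 and 0.05 m and y of spec4_mid in the frame of scanner between -0.025 and 0.025 m and contact force between stick and spec4 above 0.1 N))), for 0.04 s.
4. every specimen lies on the outfeed lane, clear of the hood (x of each of spec1_mid, spec2_mid, spec3_mid, spec4_mid in the frame of scanner above 0.063 m and y of spec1_mid in the frame of scanner between -0.025 and 0.025 m and z of spec1_mid in the frame of scanner between 0.018 and 0.04 m and y of spec2_mid in the frame of scanner between -0.025 and 0.025 m and z of spec2_mid in the frame of scanner between 0.018 and 0.04 m and y of spec3_mid in the frame of scanner between -0.025 and 0.025 m and z of spec3_mid in the frame of scanner between 0.018 and 0.04 m and y of spec4_mid in the frame of scanner between -0.025 and 0.025 m and z of spec4_mid in the frame of scanner between 0.018 and 0.04 m), for 0.3 s.
5. the red stop button is pressed fully down (value of joint stop above 0.005 m), for 0.05 s.
At the end, for the whole second after the job is handed in: each specimen flat on the outfeed lane, centre over 63 mm past the hood's middle, between the rails, at rest; both buttons up; stick flat in its tray, handle within 125 mm along and 30 mm across of the tray centre, within 0.3 rad of its length (all of step 4 and linear speed of each of spec1, spec2, spec3, spec4, stick below 0.02 m/s and value of joint each of start, stop below 0.0015 m and y of stick in the frame of stick_tray between -0.03 and 0.03 m and x of stick_handle in the frame of stick_tray between -0.125 and 0.125 m and z of stick in the frame of stick_tray between -0.005 and 0.012 m and angle between stick's own z axis and vertical below 0.1 rad and angle between the x axis of stick and the x axis of stick_tray, either way round below 0.3 rad); the robot touches nothing.
It fails at once if fingers touch a specimen that has entered the tunnel (its centre within 20 mm of the hood's middle or beyond, over the lane) or lies on the outfeed ((x of spec1_mid in the frame of scanner between -0.02 and 0.26 m and y of spec1_mid in the frame of scanner between -0.05 and 0.05 m and height (world z) of spec1_mid below 0.12 m and contact force between the fingers and spec1 above 0.5 N) or (x of spec2_mid in the frame of scanner between -0.02 and 0.26 m and y of spec2_mid in the frame of scanner between -0.05 and 0.05 m and height (world z) of spec2_mid below 0.12 m and contact force between the fingers and spec2 above 0.5 N) or (x of spec3_mid in the frame of scanner between -0.02 and 0.26 m and y of spec3_mid in the frame of scanner between -0.05 and 0.05 m and height (world z) of spec3_mid below 0.12 m and contact force between the fingers and spec3 above 0.5 N) or (x of spec4_mid in the frame of scanner between -0.02 and 0.26 m and y of spec4_mid in the frame of scanner between -0.05 and 0.05 m and height (world z) of spec4_mid below 0.12 m and contact force between the fingers and spec4 above 0.5 N)).
It fails at once if a bystander (stone core, bottle or tin) is moved more than 40 mm (distance of any of core_a, core_b, wash_bottle, tin from where it was at the start of the episode above 0.04 m).
Of spec1, spec2, spec3, spec4 only 2 to 3 are there at a start; the rules pass over those that are not, and their reading is None.
At some moment in a run one of spec1, spec2, spec3, spec4 may be knocked a few centimetres aside while the robot is not near it.
Once in a run the grip may slacken for a moment while it holds something.
It also fails if it takes over 210 s, if anything falls off the work surface, if the arm or the gripper's body presses on something with over 40 N, if the wrist force passes 120 N, or if a joint passes its speed limit or range.

## Working session

There is one attempt and no reset: what is moved stays moved. The work goes in short steps, Python scripts to look and compute and a tool call to move; the robot and the scene stay as the last step left them, time stands still between calls to the robot, and variables do not carry over. Pictures are saved under pics/ and viewed, at most 14 in all, crops included, and the job is handed in when it is done.

Besides the shell and the picture viewer there is one more tool, called after ">>>" in YAML: its name, and indented under it one key for each argument. drive_tool: Moves the arm, as the interface text tells. Its arguments: {"type":"object","properties":{"commands":{"type":"array"},"gripper":{"type":"number"}},"required":["commands"]}

```bash
mkdir -p pics; cat > h.py <<'E'
import numpy as np, cv2
from bench import get_obs, snapshot, close_job
def cam(s):
    R=cv2.Rodrigues(np.array(s["rvec"],float))[0]; t=np.array(s["tvec"],float).ravel(); return R,t
def cloud(s):
    R,t=cam(s); z=s["range_z"].astype(float); v,u=np.mgrid[:z.shape[0],:z.shape[1]]
    P=np.stack([(u-s["cx"])/s["fx"]*z,(v-s["cy"])/s["fy"]*z,z],-1)
    W=(P-t)@R; W[z==0]=np.nan; return W
def ray(s,u,v,h):
    R,t=cam(s); d=R.T@np.array([(u-s["cx"])/s["fx"],(v-s["cy"])/s["fy"],1]); o=-R.T@t
    return o+d*(h-o[2])/d[2]
def show(s,name,box=None,k=1):
    im=s["image"]
    if box: im=im[box[1]:box[3],box[0]:box[2]]
    cv2.imwrite("pics/"+name+".png",cv2.resize(im,None,fx=k,fy=k,interpolation=cv2.INTER_CUBIC))
E
python3 - <<'E'
from h import *
for n in("top","scene"):
    s=snapshot(n); show(s,n+"0",k=1.5); R,t=cam(s); print(n,-R.T@t,s["fx"])
print(get_obs())
E
```

```text
top [ 0.48804949 -0.02383453  1.05246162] 382.16816313715105
scene [1.30328995 0.43875546 0.68623732] 388.1655461824466
{'time': 0.1, 'joint_positions': array([-1.26210149e+00,  8.78760520e-02,  1.37205967e+00,  8.51073943e-06,
        1.68353612e+00, -1.03108406e-01]), 'qvel': array([ 0.000656  ,  0.00045613, -0.00350599,  0.00098732, -0.00053441,
       -0.00014269]), 'joint_torque': array([ 1.69114850e-03, -3.41253197e+01, -3.03301656e+01,  7.19301822e-02,
        3.04231967e-02, -9.40167342e-05]), 'tool_pos': array([ 0.21999878, -0.50358429,  0.20444598]), 'ee_rot': array([-3.13972431e+00, -2.01830690e-04,  4.11804007e-01]), 'wrist_force': array([ 0.26349177,  0.46779768, -0.5930319 ]), 'wrist_torque': array([-0.03041172, -0.00052781,  0.00500687]), 'finger_force': 0.0, 'width': 0.09400131459534575}
```

View pics/top0.png

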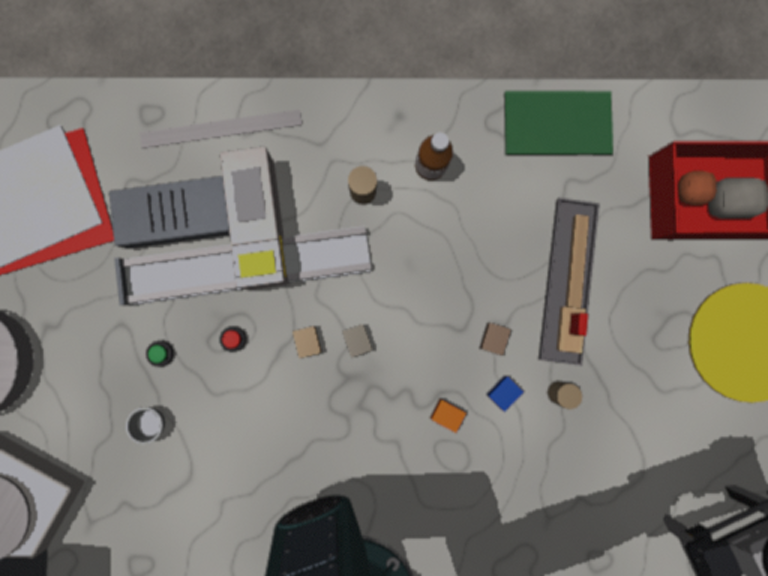

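View pics/scene0.png

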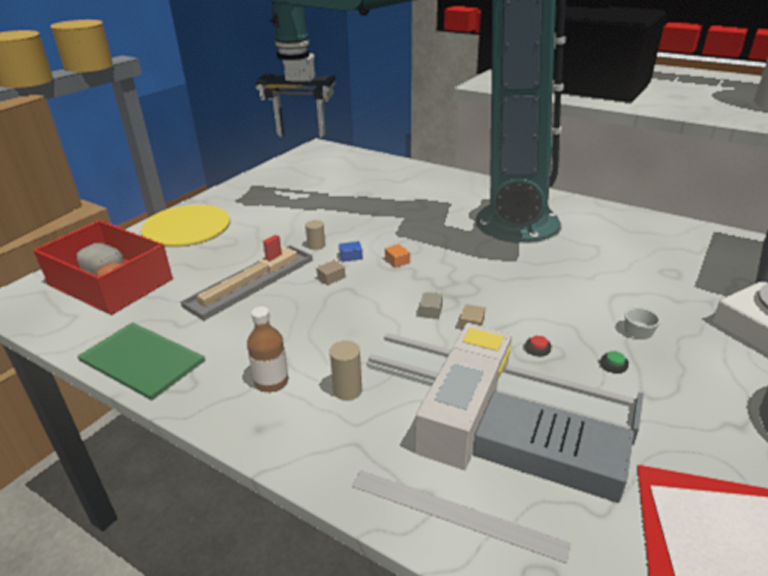

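The top view (1.5x scale) has up = world +x and left = world +y.
- Scanner: lane from (370,250) to the end stop at (122,282), so feed runs towards +y. The hood is at about (255,220).
- Specimen candidates: tan (307,341), grey (358,340) and brown (497,338). These are the stone-coloured blocks. Orange (449,415) and blue (505,393) are the look-alikes.
- Push stick: in the tray near (570,280), with its handle at (578,323) and its tip pointing up.
- Buttons: green (158,353), red (232,339).

Next I measure all of these.

```bash
python3 - <<'E'
from h import *
s=snapshot("top"); W=cloud(s); Z=W[...,2]; hsv=cv2.cvtColor(s["image"],cv2.COLOR_BGR2HSV)
np.set_printoptions(precision=4,suppress=True)
print("bench z noise",np.nanmedian(Z[240:260,200:300]),np.nanstd(Z[240:260,200:300]))
def rect(m,lab,amin=15):
    n,l,st,c=cv2.connectedComponentsWithStats(m.astype(np.uint8))
    for i in range(1,n):
        if st[i,4]<amin: continue
        P=W[l==i]; P=P[~np.isnan(P[:,0])]
        if len(P)<amin: continue
        (cx,cy),(w,h),a=cv2.minAreaRect((P[:,:2]*1000).astype(np.float32))
        print(lab,"px",c[i].round(1),"n",st[i,4],"xy",round(cx,1),round(cy,1),"size",round(w,1),round(h,1),"ang",round(a,1),"z",np.median(P[:,2])*1000//.1/10)
box=lambda x0,y0,x1,y1:(lambda m:(m.__setitem__((slice(y0,y1),slice(x0,x1)),True),m)[1])(np.zeros(Z.shape,bool))
rect((Z>.02)&(Z<.04)&box(180,200,360,300),"blk")
rect((Z>.078)&(Z<.094)&box(60,80,260,220),"hood")
rect((Z>.018)&(Z<.027)&box(60,130,260,220),"rails")
rect((Z>.03)&(Z<.04)&box(60,130,110,220),"endstop")
rect((Z>.042)&(Z<.056)&box(60,100,160,180),"box")
rect((Z>.012)&(Z<.03)&box(350,130,410,250),"stickbar")
rect((Z>.005)&box(350,120,410,250),"tray")
rect((Z>.06)&box(350,120,410,250),"handle")
H,S,V=cv2.split(hsv)
rect((H>50)&(H<80)&(S>150)&box(80,210,130,260),"green")
rect(((H<8)|(H>172))&(S>150)&box(130,200,180,250),"red")
rect(((H<8)|(H>172))&(S>150)&box(350,180,410,250),"handlecol")
rect((H>20)&(H<35)&(S>100)&box(60,80,260,220),"yellow")
rect((Z>.05)&box(220,80,320,140),"bystand")
rect((Z>.03)&box(80,260,130,300),"tin"); rect((Z>.045)&box(360,245,400,280),"coreb")
E
```

```text
bench z noise 0.0003643638637285051 0.0018794530937568667
blk px [330.2 225.4] n 290 xy 459.1 -250.4 size 41.2 49.2 ang 71.3 z 29.9
blk px [204.  227.4] n 292 xy 455.3 87.6 size 50.0 40.0 ang 14.4 z 30.3
blk px [237.6 226.6] n 281 xy 457.2 -2.4 size 49.5 39.6 ang 18.6 z 30.3
blk px [336.9 262.1] n 299 xy 362.1 -266.4 size 40.8 49.4 ang 45.0 z 30.0
blk px [298.4 276.9] n 290 xy 323.6 -163.3 size 49.8 40.2 ang 61.7 z 30.0
hood px [167.3 144.3] n 2892 xy 670.1 176.0 size 234.9 80.8 ang 7.8 z 87.1
hood px [241.2 119.8] n 292 xy 731.9 -12.5 size 49.1 46.1 ang 0.2 z 90.1
rails px [215.8 156.5] n 253 xy 646.9 57.6 size 14.9 151.0 ang 6.5 z 22.2
rails px [115.2 170.6] n 359 xy 597.0 320.0 size 40.7 199.5 ang 7.4 z 22.4
rails px [219.  180.4] n 250 xy 581.3 48.6 size 12.3 149.8 ang 7.7 z 22.3
rails px [118.7 194.1] n 349 xy 556.0 314.8 size 35.5 197.0 ang 8.4 z 22.6
endstop px [ 79.2 186.9] n 122 xy 563.7 417.2 size 81.3 10.3 ang 8.0 z 35.3
box px [112.1 140.3] n 2875 xy 687.4 328.4 size 101.1 202.6 ang 7.9 z 50.6
stickbar px [381.3 188.2] n 1430 xy 564.0 -390.2 size 77.8 299.9 ang 82.1 z 22.2
tray px [380.4 188.6] n 2251 xy 563.6 -393.2 size 83.9 300.0 ang 82.2 z 18.4
handle px [387.5 215.5] n 119 xy 485.2 -389.3 size 17.4 38.8 ang 89.1 z 73.2
red px [153.9 225.8] n 118 xy 460.6 222.3 size 30.6 29.8 ang 89.2 z 22.4
handlecol px [385.6 215.8] n 142 xy 484.1 -388.6 size 14.3 36.6 ang 84.3 z 72.2
yellow px [188.  170.6] n 39 xy 603.5 125.2 size 70.7 3.1 ang 7.3 z 68.0
yellow px [171.  175.6] n 341 xy 588.1 164.7 size 37.5 57.2 ang 7.4 z 88.4
bystand px [289.6 102.2] n 525 xy 776.0 -137.6 size 59.4 51.2 ang 68.7 z 105.5
bystand px [241.2 121.1] n 348 xy 731.6 -12.0 size 49.6 47.4 ang 1.1 z 89.7
tin px [ 94.7 284.3] n 141 xy 311.8 368.5 size 60.7 62.8 ang 26.2 z 34.6
coreb px [378.4 263.3] n 252 xy 361.2 -368.0 size 42.2 42.5 ang 52.8 z 60.0
```

```bash
cat >> h.py <<'E'
O=np.array([.5984,.1665]); TH=np.radians(97.8); D=np.array([np.cos(TH),np.sin(TH)]); N=np.array([-D[1],D[0]])
def lane(x,y=0): return O+x*D+y*N
def plan(x,y,z,yaw):
    o=get_obs(); p=o["tool_pos"]; r=o["ee_rot"]; dy=yaw-r[2]; dy=(dy+np.pi)%(2*np.pi)-np.pi
    e=np.array([x,y,z])-p; tx=np.array([np.cos(yaw),np.sin(yaw)]); ty=np.array([np.sin(yaw),-np.cos(yaw)])
    print("at",p.round(4),r.round(3),"w",round(o["width"],4),"| wz units",round(-dy*10,2),"| then xyz units",(np.array([tx@e[:2],ty@e[:2],-e[2]])/.04).round(2))
E
python3 - <<'E'
from h import *
s=snapshot("top"); W=cloud(s); H,S,V=cv2.split(cv2.cvtColor(s["image"],cv2.COLOR_BGR2HSV))
m=(H>40)&(H<90)&(S>80); m[:210]=0; m[:,130:]=0; m[:,:85]=0;m[260:]=0
v,u=np.nonzero(m); P=W[m]; print(len(u),u.mean(),v.mean(),np.nanmedian(P,0),ray(s,u.mean(),v.mean(),.0225))
g=ray(s,u.mean(),v.mean(),.0225)
plan(g[0],g[1],.06,.412); plan(g[0],g[1],.06,1.7)
print(lane(-67),lane(-119),lane(-171))
E
```

```text
125 104.408 235.576 [0.43368333 0.35284122 0.02242563] [0.43468408 0.35258861 0.0225    ]
at [ 0.2201 -0.5037  0.2048] [-3.14  -0.     0.412] w 0.0937 | wz units -0.0 | then xyz units [ 13.49 -17.47   3.62]
at [ 0.2201 -0.5037  0.2048] [-3.14  -0.     0.412] w 0.0937 | wz units -12.88 | then xyz units [20.54  8.08  3.62]
[  9.69134335 -66.21360531] [  16.74855312 -117.73249302] [  23.80576289 -169.25138072]
```

>>> drive_tool:
  commands:
    - [0,0,0,0,0,-1]
    - [0,0,0,0,0,-1]
    - [0,0,0,0,0,-1]
    - [0,0,0,0,0,-1]
    - [0,0,0,0,0,-1]
    - [0,0,0,0,0,-1]
    - [0,0,0,0,0,-1]
    - [0,0,0,0,0,-1]
    - [0,0,0,0,0,-1]
    - [0,0,0,0,0,-1]
    - [0,0,0,0,0,-1]
    - [0,0,0,0,0,-1]
    - [0,0,0,0,0,-0.9]
    - [1,0.4,0,0,0,0]
    - [1,0.4,0,0,0,0]
    - [1,0.4,0,0,0,0]
    - [1,0.4,0,0,0,0]
    - [1,0.4,0,0,0,0]
    - [1,0.4,0,0,0,0]
    - [1,0.4,0,0,0,0]
  gripper: 1

```text
time: 2.7
tool_pos: [0.2947, -0.2104, 0.2053]
ee_rot: [3.141, 0.0, 1.701]
wrist_force: [0.1, 0.5, 0.5]
width: 0.0005
finger_force: 0.0
```

>>> drive_tool:
  commands:
    - [1,0.4,0,0,0,0]
    - [1,0.4,0,0,0,0]
    - [1,0.4,0,0,0,0]
    - [1,0.4,0,0,0,0]
    - [1,0.4,0,0,0,0]
    - [1,0.4,0,0,0,0]
    - [1,0.4,0,0,0,0]
    - [1,0.4,0,0,0,0]
    - [1,0.4,0,0,0,0]
    - [1,0.4,0,0,0,0]
    - [1,0.4,0,0,0,0]
    - [1,0.4,0,0,0,0]
    - [1,0.4,0,0,0,0]
    - [0,0,0,0,0,0]

```text
time: 4.45
tool_pos: [0.4327, 0.3328, 0.2041]
ee_rot: [-3.14, 0.001, 1.705]
wrist_force: [0.3, -0.1, -0.4]
width: 0.0005
finger_force: 0.0
```

```bash
python3 -c "
from h import *
plan(.4347,.3526,.04,1.7)"
```

```text
at [0.4327 0.3328 0.2041] [-3.140e+00  1.000e-03  1.705e+00] w 0.0005 | wz units 0.05 | then xyz units [0.48 0.11 4.1 ]
```

>>> drive_tool:
  commands:
    - [0.48,0.11,0,0,0,0]
    - [0,0,1,0,0,0]
    - [0,0,1,0,0,0]
    - [0,0,1,0,0,0]
    - [0,0,1,0,0,0]
    - [0,0,0.2,0,0,0]
    - [0,0,0.2,0,0,0]
    - [0,0,0.1,0,0,0]
    - [0,0,0.1,0,0,0]
    - [0,0,0.1,0,0,0]
    - [0,0,0,0,0,0]

```text
time: 5.82
tool_pos: [0.4357, 0.3511, 0.0185]
ee_rot: [3.139, -0.001, 1.702]
wrist_force: [0.6, 0.4, 3.4]
width: 0.0004
finger_force: 1.8
```

>>> drive_tool:
  commands:
    - [0,0,0.08,0,0,0]
    - [0,0,0.07,0,0,0]
    - [0,0,0.05,0,0,0]
    - [0,0,0,0,0,0]
    - [0,0,0,0,0,0]

```text
time: 6.45
tool_pos: [0.4359, 0.3512, 0.0158]
ee_rot: [3.138, -0.001, 1.702]
wrist_force: [-6.9, -5.8, 27.6]
width: 0.0006
finger_force: 13.6
```

>>> drive_tool:
  commands:
    - [0,0,-1,0,0,0]
    - [0,0,-1,0,0,0]
    - [0,0,-1,0,0,0]
    - [-1,0,0,0,0,0]
    - [-1,0,0,0,0,0]
    - [-1,0,0,0,0,0]
    - [-1,0,0,0,0,0]
    - [-1,0,0,0,0,0]
    - [-1,0,0,0,0,0]
    - [-0.5,0,0,0,0,0]
    - [0,0,0,0,0,1]
    - [0,0,0,0,0,1]
    - [0,0,0,0,0,1]
    - [0,0,0,0,0,1]
    - [0,0,0,0,0,1]
    - [0,0,0,0,0,1]
    - [0,0,0,0,0,1]
  gripper: 1

```text
time: 8.57
tool_pos: [0.468, 0.0927, 0.1285]
ee_rot: [-3.14, 0.001, 0.999]
wrist_force: [0.7, 0.7, 1.2]
width: 0.0005
finger_force: 0.0
```

>>> drive_tool:
  commands:
    - [0,0,0,0,0,1]
    - [0,0,0,0,0,1]
    - [0,0,0,0,0,1]
    - [0,0,0,0,0,1]
    - [0,0,0,0,0,1]
    - [0,0,0,0,0,1]
    - [0,0,0,0,0,1]
    - [0,0,0,0,0,0.5]
    - [0,0,0,0,0,0]
  gripper: 0

```text
time: 9.7
tool_pos: [0.4681, 0.0927, 0.1286]
ee_rot: [-3.141, 0.002, 0.252]
wrist_force: [-0.4, -0.2, -0.4]
width: 0.087
finger_force: 0.0
```

```bash
cat >> h.py <<'E'
def blocks():
    s=snapshot("scene"); 
    for nm in("top","scene"):
        s=snapshot(nm); W=cloud(s); Z=W[...,2]; im=s["image"]
        m=(Z>.022)&(Z<.046)&(W[...,0]>.3)&(W[...,0]<.68)&(W[...,1]>-.33)&(W[...,1]<.43)
        n,l,st,c=cv2.connectedComponentsWithStats(m.astype(np.uint8))
        for i in range(1,n):
            if st[i,4]<60: continue
            P=W[l==i]; P=P[P[:,2]>np.percentile(P[:,2],60)-.004]
            (cx,cy),(w,h),a=cv2.minAreaRect((P[:,:2]*1000).astype(np.float32))
            la=a if w>h else a+90; la=(la+90)%180-90
            q=np.array([cx,cy])/1000-O
            print(nm,"px",c[i].round(),"xy",round(cx,1),round(cy,1),"size",round(max(w,h)),round(min(w,h)),"long yaw",round(np.radians(la),3),"z",round(np.median(P[:,2])*1000),"lane",(np.array([q@D,q@N])*1000).round(),"bgr",np.median(im[l==i],0))
E
python3 -c "
from h import *
s=snapshot('top'); show(s,'c1',(180,195,380,300),4)
blocks()
plan(.4553,.0876,.06,.251)"
```

```text
top px [210. 157.] xy 644.5 70.1 size 126 12 long yaw -1.44 z 24 lane [-102.  -33.] bgr [162. 161. 167.]
top px [110. 160.] xy 636.9 337.4 size 160 3 long yaw -1.435 z 42 lane [164. -61.] bgr [47. 44. 43.]
top px [121. 169.] xy 611.5 311.5 size 91 12 long yaw -1.447 z 24 lane [142. -33.] bgr [177. 177. 182.]
top px [ 84. 184.] xy 563.3 417.7 size 81 11 long yaw 0.144 z 35 lane [254.   1.] bgr [125.5 119.  116.5]
top px [210. 182.] xy 575.7 79.7 size 161 16 long yaw -1.388 z 24 lane [-83.  34.] bgr [162. 161. 167.]
top px [123. 194.] xy 546.1 305.5 size 180 12 long yaw -1.434 z 24 lane [145.  33.] bgr [182. 181. 186.]
top px [330. 225.] xy 459.1 -250.3 size 50 40 long yaw -0.31 z 30 lane [-394.  195.] bgr [ 98. 114. 137.]
top px [239. 227.] xy 457.2 -2.5 size 50 40 long yaw 0.32 z 30 lane [-148.  163.] bgr [63. 68. 72.]
top px [337. 262.] xy 362.1 -266.4 size 50 40 long yaw -0.762 z 30 lane [-397.  293.] bgr [157.  78.  41.]
top px [298. 277.] xy 323.5 -163.5 size 50 40 long yaw 1.073 z 30 lane [-290.  317.] bgr [ 39. 106. 186.]
top px [ 94. 279.] xy 321.7 368.1 size 60 43 long yaw -1
[... 212 characters left out ...]
 1.075 z 29 lane [-292.  316.] bgr [ 74. 135. 211.]
scene px [220. 179.] xy 460.3 -252.6 size 51 40 long yaw -0.357 z 29 lane [-396.  194.] bgr [124. 145. 165.]
scene px [287. 201.] xy 458.6 -4.0 size 54 40 long yaw 0.345 z 29 lane [-150.  162.] bgr [83. 92. 94.]
scene px [315. 209.] xy 456.1 85.3 size 55 40 long yaw 0.263 z 29 lane [-61. 152.] bgr [ 80.  96. 106.]
scene px [426. 216.] xy 323.4 366.8 size 61 41 long yaw -1.477 z 33 lane [236. 245.] bgr [120. 126. 123.]
scene px [424. 275.] xy 563.8 415.4 size 87 8 long yaw 0.139 z 34 lane [251.   0.] bgr [134. 134. 129.]
at [0.4685 0.0927 0.1292] [-3.142e+00  1.000e-03  2.520e-01] w 0.0938 | wz units 0.01 | then xyz units [-0.35  0.04  1.73]
```

View pics/c1.png

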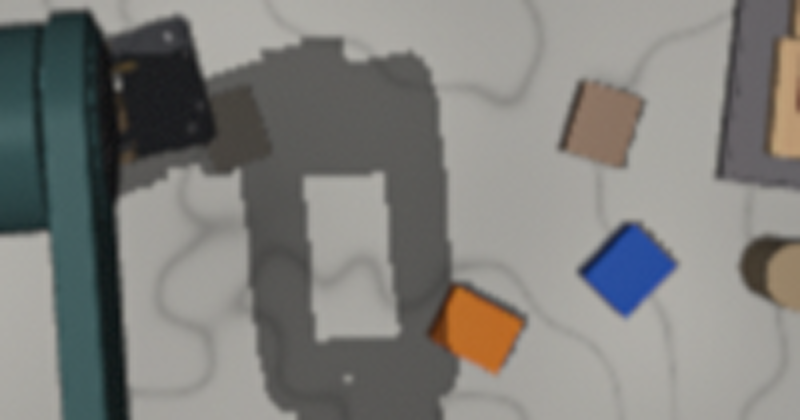

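Confirmed in the crop: the brown, grey and (hidden under the arm) tan blocks are stone-coloured, and blue and orange are the decoys. I'll pick tan first, with the fingers half closed because grey is close by.

>>> drive_tool:
  commands:
    - [-0.35,0.04,0,0,0,0]
    - [0,0,0.5,0,0,0]
    - [0,0,0.5,0,0,0]
    - [0,0,0.7,0,0,0]
    - [0,0,0.7,0,0,0]
    - [0,0,0.5,0,0,0]
    - [0,0,0,0,0,0]
  gripper: 0.35

```text
time: 10.78
tool_pos: [0.4533, 0.0873, 0.0119]
ee_rot: [-3.141, 0.004, 0.252]
wrist_force: [0.6, -0.3, -0.3]
width: 0.0607
finger_force: 0.0
```

>>> drive_tool:
  commands:
    - [0,0,0,0,0,0]
    - [0,0,0,0,0,0]
    - [0,0,0,0,0,0]
    - [0,0,0,0,0,0]
    - [0,0,0,0,0,0]
  gripper: 1

```text
time: 11.4
tool_pos: [0.4565, 0.0876, 0.0147]
ee_rot: [3.141, -0.002, 0.252]
wrist_force: [-0.6, -0.5, 5.8]
width: 0.0395
finger_force: 30.0
```

>>> drive_tool:
  commands:
    - [0,0,-1,0,0,0]
    - [0,0,-1,0,0,0]
    - [0,0,-0.8,0,0,0]
    - [0,0,0,0,0,-1]
    - [0,0,0,0,0,-1]
    - [0,0,0,0,0,-1]
    - [0,0,0,0,0,-1]
    - [0,0,0,0,0,-1]
    - [0,0,0,0,0,-1]
    - [0,0,0,0,0,-1]
    - [0,0,0,0,0,-1]
    - [0,0,0,0,0,-1]
    - [0,0,0,0,0,-1]
    - [0,0,0,0,0,-1]
    - [0,0,0,0,0,-1]
    - [0,0,0,0,0,-1]
    - [0,0,0,0,0,-1]
    - [0,0,0,0,0,-0.5]
    - [0,0,0,0,0,0]

```text
time: 13.78
tool_pos: [0.455, 0.0878, 0.1247]
ee_rot: [-3.14, -0.0, 1.701]
wrist_force: [-0.1, 0.1, -2.4]
width: 0.0399
finger_force: 30.0
```

```bash
python3 -c "
from h import *
plan(*lane(-.067),.04,1.702)"
```

```text
at [0.455  0.0878 0.1247] [-3.14  -0.     1.701] w 0.0399 | wz units -0.01 | then xyz units [-0.19  3.82  2.12]
```

>>> drive_tool:
  commands:
    - [-0.19,0.82,0,0,0,0]
    - [0,1,0,0,0,0]
    - [0,1,0,0,0,0]
    - [0,1,0,0,0,0]
    - [0,0,0.8,0,0,0]
    - [0,0,0.8,0,0,0]
    - [0,0,0.5,0,0,0]
    - [0,0,0.1,0,0,0]
    - [0,0,0,0,0,0]

```text
time: 14.9
tool_pos: [0.6085, 0.1001, 0.0382]
ee_rot: [3.14, 0.0, 1.702]
wrist_force: [0.3, 0.0, -1.8]
width: 0.0398
finger_force: 30.0
```

```bash
python3 -c "
from h import *
plan(*lane(-.067),.0275,1.707)
s=snapshot('scene'); show(s,'c2',(230,170,450,320),3)"
```

```text
at [0.6085 0.1001 0.0382] [3.14  0.    1.702] w 0.0398 | wz units -0.05 | then xyz units [ 0.   -0.03  0.27]
```

View pics/c2.png

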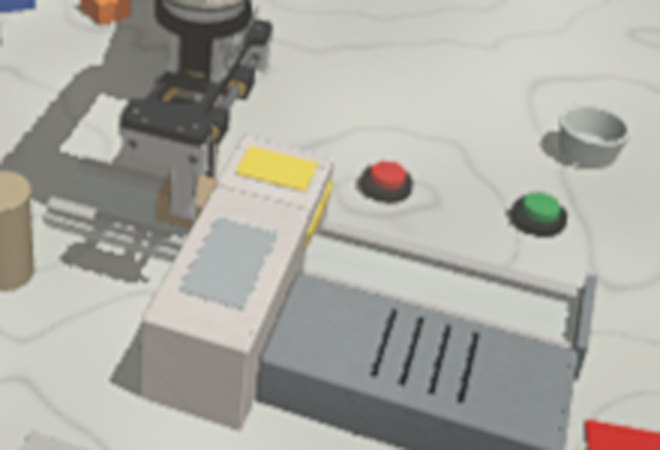

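The block (crop pixel ~(205,190)) is held above the lane just before the hood. I'll lower and release it.

>>> drive_tool:
  commands:
    - [0,0,0.2,0,0,0]
    - [0,0,0.07,0,0,0]
    - [0,0,0,0,0,0]

```text
time: 15.32
tool_pos: [0.6081, 0.1001, 0.0268]
ee_rot: [3.141, 0.0, 1.702]
wrist_force: [-0.9, -0.2, -0.3]
width: 0.0397
finger_force: 30.0
```

>>> drive_tool:
  commands:
    - [0,0,0,0,0,0]
    - [0,0,0,0,0,0]
    - [0,0,0,0,0,0]
    - [0,0,-1,0,0,0]
    - [0,0,-1,0,0,0]
    - [0,0,-0.5,0,0,0]
    - [-1,-1,0,0,0,0]
    - [-1,-1,0,0,0,0]
    - [0,-1,0,0,0,0]
    - [0,0,0,0,0,1]
    - [0,0,0,0,0,1]
    - [0,0,0,0,0,1]
    - [0,0,0,0,0,1]
    - [0,0,0,0,0,1]
    - [0,0,0,0,0,1]
    - [0,0,0,0,0,1]
    - [0,0,0,0,0,1]
  gripper: 0.3

```text
time: 17.45
tool_pos: [0.4996, 0.0051, 0.1268]
ee_rot: [3.141, -0.0, 0.898]
wrist_force: [0.7, 0.5, -0.1]
width: 0.066
finger_force: 0.0
```

>>> drive_tool:
  commands:
    - [0,0,0,0,0,1]
    - [0,0,0,0,0,1]
    - [0,0,0,0,0,1]
    - [0,0,0,0,0,1]
    - [0,0,0,0,0,1]
    - [0,0,0,0,0,0.8]
    - [0,0,0,0,0,0]

```text
time: 18.32
tool_pos: [0.4996, 0.0051, 0.1268]
ee_rot: [3.141, -0.0, 0.323]
wrist_force: [-0.1, 0.3, 0.8]
width: 0.0657
finger_force: 0.0
```

```bash
python3 -c "
from h import *
blocks()
plan(.4577,-.0028,.014,.325)"|grep -v '12 long\|3 long'
```

```text
top px [206. 164.] xy 609.2 98.4 size 50 40 long yaw -1.444 z 42 lane [-69.  -2.] bgr [118. 146. 166.]
top px [ 83. 186.] xy 563.8 417.7 size 82 11 long yaw 0.133 z 35 lane [254.   0.] bgr [127.  120.5 117.5]
top px [330. 225.] xy 459.1 -250.2 size 50 40 long yaw -0.307 z 30 lane [-394.  195.] bgr [ 97. 113. 136.]
top px [154. 225.] xy 460.4 222.5 size 29 26 long yaw -0.322 z 23 lane [ 74. 129.] bgr [ 53.   57.  182.5]
top px [104. 236.] xy 434.8 353.2 size 28 27 long yaw -0.622 z 23 lane [207. 137.] bgr [ 83.  141.   62.5]
top px [337. 262.] xy 361.9 -266.7 size 50 40 long yaw -0.78 z 30 lane [-397.  293.] bgr [156.  77.  40.]
top px [298. 277.] xy 323.6 -163.6 size 50 40 long yaw 1.082 z 30 lane [-290.  317.] bgr [ 23.  57. 107.]
top px [ 94. 279.] xy 322.6 368.1 size 62 41 long yaw 1.566 z 35 lane [237. 246.] bgr [128.5 127.  127. ]
scene px [233. 165.] xy 364.1 -266.8 size 50 47 long yaw -0.784 z 29 lane [-398.  291.] bgr [180. 109.  77.]
scene px [262. 168.] xy 327.0 -167.0 size 50 35 long yaw 1.056 z 28 lane [-294.  314.] bgr [ 59.  84. 129.]
scene px [287. 201.] xy 458.6 -3.9 size 53 40 long yaw 0.353 z 29 lane [-150.  162.] bgr [ 91. 101. 104.]
scene px [426. 216.] xy 322.7 366.4 size 61 40 long yaw -1.52 z 33 lane [235. 246.] bgr [123. 129. 127.]
scene px [290. 238.] xy 610.9 90.5 size 42 39 long yaw 0.164 z 41 lane [-77.  -2.] bgr [127. 159. 178.]
scene px [425. 275.] xy 563.7 415.5 size 86 8 long yaw 0.138 z 34 lane [251.   1.] bgr [137.  136.5 132. ]
at [0.4995 0.0051 0.1268] [ 3.141 -0.     0.323] w 0.0661 | wz units -0.02 | then xyz units [-1.05 -0.15  2.82]
```

Block 1 is flat in the lane at x = -69 mm. Now the grey one.

>>> drive_tool:
  commands:
    - [-0.6,-0.15,0,0,0,0]
    - [-0.45,0,0,0,0,0]
    - [0,0,0.8,0,0,0]
    - [0,0,0.8,0,0,0]
    - [0,0,0.8,0,0,0]
    - [0,0,0.42,0,0,0]
    - [0,0,0,0,0,0]

```text
time: 19.35
tool_pos: [0.4569, -0.0023, 0.0129]
ee_rot: [-3.141, 0.002, 0.322]
wrist_force: [-0.2, -0.2, -0.4]
width: 0.0659
finger_force: 0.0
```

>>> drive_tool:
  commands:
    - [0,0,0,0,0,0]
    - [0,0,0,0,0,0]
    - [0,0,0,0,0,0]
    - [0,0,0,0,0,0]
    - [0,0,0,0,0,0]
  gripper: 1

```text
time: 19.98
tool_pos: [0.4586, -0.0026, 0.0149]
ee_rot: [3.141, -0.002, 0.322]
wrist_force: [-0.3, -0.5, 4.9]
width: 0.0397
finger_force: 29.9
```

>>> drive_tool:
  commands:
    - [0,0,-1,0,0,0]
    - [0,0,-1,0,0,0]
    - [0,0,-0.8,0,0,0]
    - [0,0,0,0,0,-1]
    - [0,0,0,0,0,-1]
    - [0,0,0,0,0,-1]
    - [0,0,0,0,0,-1]
    - [0,0,0,0,0,-1]
    - [0,0,0,0,0,-1]
    - [0,0,0,0,0,-1]
    - [0,0,0,0,0,-1]
    - [0,0,0,0,0,-1]
    - [0,0,0,0,0,-1]
    - [0,0,0,0,0,-1]
    - [0,0,0,0,0,-1]
    - [0,0,0,0,0,-1]
    - [0,0,0,0,0,-0.8]
    - [0,0,0,0,0,0]

```text
time: 22.22
tool_pos: [0.4571, -0.0024, 0.1249]
ee_rot: [-3.14, -0.0, 1.701]
wrist_force: [1.0, 0.1, -1.0]
width: 0.0399
finger_force: 30.0
```

```bash
python3 -c "
from h import *
plan(*lane(-.122),.027,1.702)"
```

```text
at [ 0.4571 -0.0024  0.1249] [-3.14  -0.     1.701] w 0.0399 | wz units -0.01 | then xyz units [0.67 4.07 2.45]
```

>>> drive_tool:
  commands:
    - [0.67,0.8,0,0,0,0]
    - [0,0.8,0,0,0,0]
    - [0,0.8,0,0,0,0]
    - [0,0.8,0,0,0,0]
    - [0,0.8,0,0,0,0]
    - [0,0,0.7,0,0,0]
    - [0,0,0.7,0,0,0]
    - [0,0,0.7,0,0,0]
    - [0,0,0.2,0,0,0]
    - [0,0,0.13,0,0,0]
    - [0,0,0,0,0,0]

```text
time: 23.6
tool_pos: [0.6134, 0.045, 0.0294]
ee_rot: [3.14, 0.0, 1.701]
wrist_force: [-0.0, 0.7, -0.8]
width: 0.04
finger_force: 30.0
```

>>> drive_tool:
  commands:
    - [0,0,0,0,0,0]
    - [0,0,0,0,0,0]
    - [0,0,0,0,0,0]
    - [0,0,-1,0,0,0]
    - [0,0,-1,0,0,0]
    - [0,0,-0.5,0,0,0]
    - [-1,-1,0,0,0,0]
    - [-1,-1,0,0,0,0]
    - [-1,-1,0,0,0,0]
    - [-1,0,0,0,0,1]
    - [0,0,0,0,0,1]
    - [0,0,0,0,0,1]
    - [0,0,0,0,0,1]
    - [0,0,0,0,0,1]
    - [0,0,0,0,0,1]
    - [0,0,0,0,0,1]
    - [0,0,0,0,0,1]
    - [0,0,0,0,0,1]
    - [0,0,0,0,0,1]
    - [0,0,0,0,0,1]
  gripper: 0.3

```text
time: 26.1
tool_pos: [0.5149, -0.1293, 0.129]
ee_rot: [3.141, -0.0, 0.598]
wrist_force: [-0.7, -0.4, 0.0]
width: 0.0655
finger_force: 0.0
```

>>> drive_tool:
  commands:
    - [0,0,0,0,0,1]
    - [0,0,0,0,0,1]
    - [0,0,0,0,0,1]
    - [0,0,0,0,0,1]
    - [0,0,0,0,0,1]
    - [0,0,0,0,0,1]
    - [0,0,0,0,0,1]
    - [0,0,0,0,0,1]
    - [0,0,0,0,0,1]
    - [0,0,0,0,0,0.2]
    - [0,0,0,0,0,0]

```text
time: 27.48
tool_pos: [0.5148, -0.1293, 0.1288]
ee_rot: [3.141, -0.0, -0.317]
wrist_force: [-1.1, -0.7, 0.1]
width: 0.0657
finger_force: 0.0
```

```bash
python3 -c "
from h import *
blocks()
plan(.4593,-.2505,.0145,-.32)"|grep -v '12 long\|3 long\|scene'
```

```text
top px [115. 159.] xy 638.9 322.4 size 196 4 long yaw -1.436 z 40 lane [149. -61.] bgr [45. 43. 42.]
top px [201. 167.] xy 609.3 98.4 size 50 40 long yaw -1.444 z 42 lane [-69.  -2.] bgr [117. 144. 167.]
top px [220. 168.] xy 614.7 44.0 size 50 40 long yaw -1.433 z 43 lane [-124.    0.] bgr [126. 137. 144.]
top px [101. 178.] xy 576.3 320.4 size 206 82 long yaw -1.444 z 25 lane [155.   1.] bgr [160.  161.5 167. ]
top px [154. 226.] xy 461.1 222.0 size 28 26 long yaw 0.97 z 23 lane [ 74. 128.] bgr [ 54.  58. 185.]
top px [343. 263.] xy 354.1 -282.2 size 50 19 long yaw -0.354 z 31 lane [-411.  303.] bgr [83.  47.  28.5]
top px [298. 277.] xy 323.9 -163.1 size 50 40 long yaw 1.072 z 30 lane [-289.  317.] bgr [ 39. 102. 176.]
top px [ 94. 279.] xy 322.1 368.7 size 63 42 long yaw -1.536 z 35 lane [238. 246.] bgr [130. 128. 128.]
at [ 0.5148 -0.1293  0.1287] [ 3.142 -0.    -0.318] w 0.0657 | wz units 0.02 | then xyz units [-0.36  3.31  2.86]
```

```bash
python3 -c "
from h import *
blocks()"|grep scene
```

```text
scene px [233. 165.] xy 363.5 -267.7 size 50 42 long yaw -0.789 z 29 lane [-398.  292.] bgr [119.  82.  64.]
scene px [264. 168.] xy 324.0 -164.7 size 51 43 long yaw 1.13 z 29 lane [-291.  317.] bgr [ 69.5 117.  191. ]
scene px [211. 180.] xy 478.2 -272.8 size 53 42 long yaw -0.312 z 28 lane [-419.  179.] bgr [ 78.  90. 100.]
scene px [426. 216.] xy 323.3 366.0 size 62 45 long yaw -1.567 z 33 lane [235. 245.] bgr [123. 128. 126.]
scene px [280. 235.] xy 613.4 64.4 size 94 44 long yaw -1.493 z 41 lane [-103.   -1.] bgr [128. 153. 159.]
scene px [425. 275.] xy 564.9 415.5 size 88 8 long yaw 0.133 z 34 lane [251.  -1.] bgr [137. 137. 132.]
```

The brown block was knocked to about (477,-271), yaw about -0.30. The scene camera's bias is known from the block's earlier position, so I'm going there.

```bash
python3 -c "
from h import *
plan(.477,-.2705,.0145,-.29)"
```

```text
at [ 0.5148 -0.1293  0.1287] [ 3.142 -0.    -0.318] w 0.0654 | wz units -0.28 | then xyz units [0.1  3.65 2.85]
```

>>> drive_tool:
  commands:
    - [0,0,0,0,0,-0.28]
    - [0.1,0.9,0,0,0,0]
    - [0,0.9,0,0,0,0]
    - [0,0.9,0,0,0,0]
    - [0,0.95,0,0,0,0]
    - [0,0,0.8,0,0,0]
    - [0,0,0.8,0,0,0]
    - [0,0,0,0,0,0]

```text
time: 28.78
tool_pos: [0.4748, -0.2691, 0.0617]
ee_rot: [-3.139, 0.006, -0.29]
wrist_force: [-0.1, 0.7, 0.2]
width: 0.0657
finger_force: 0.0
```

```bash
python3 -c "
from h import *
blocks()
plan(.477,-.2705,.0145,-.29)
s=snapshot('scene'); show(s,'c3',(150,110,290,230),5)"|grep 'px .2[0-3]\|at'
```

```text
top px [201. 167.] xy 609.5 98.4 size 50 40 long yaw -1.447 z 43 lane [-69.  -2.] bgr [116. 144. 166.]
top px [220. 168.] xy 614.8 44.0 size 50 40 long yaw -1.446 z 43 lane [-124.    0.] bgr [125. 136. 143.]
top px [206. 182.] xy 574.1 80.1 size 89 18 long yaw -1.439 z 24 lane [-82.  36.] bgr [161.  160.5 166. ]
scene px [233. 165.] xy 362.0 -269.5 size 50 46 long yaw -0.809 z 29 lane [-400.  293.] bgr [133.  85.  68.]
scene px [211. 180.] xy 478.2 -273.0 size 51 46 long yaw -0.337 z 29 lane [-419.  179.] bgr [78. 90. 99.]
at [ 0.4778 -0.2708  0.0663] [ 3.141e+00 -2.000e-03 -2.900e-01] w 0.0664 | wz units 0.0 | then xyz units [-0.02 -0.    1.29]
```

View pics/c3.png

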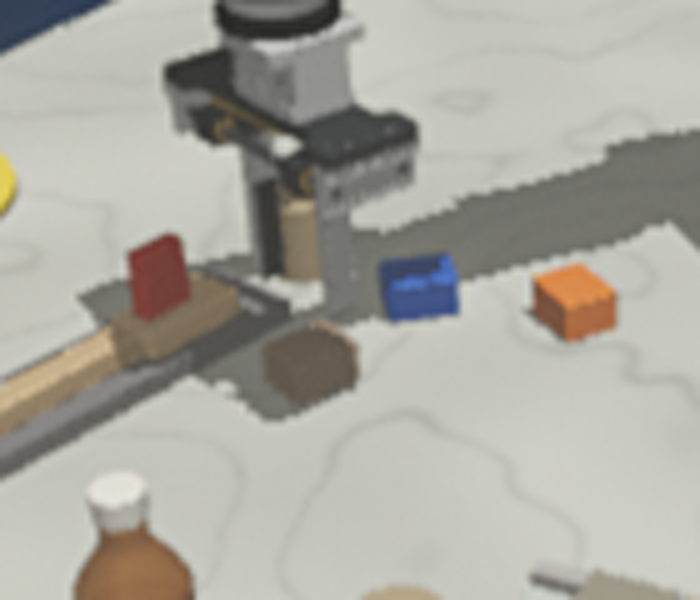

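The brown block (crop ~(310,362)) sits centred below and between the open fingers at (265..345, 280). Going down.

>>> drive_tool:
  commands:
    - [0,0,0.5,0,0,0]
    - [0,0,0.5,0,0,0]
    - [0,0,0.29,0,0,0]
    - [0,0,0,0,0,0]
    - [0,0,0,0,0,0]

```text
time: 29.6
tool_pos: [0.4777, -0.2708, 0.0143]
ee_rot: [3.141, -0.002, -0.29]
wrist_force: [0.9, -0.1, 0.3]
width: 0.0655
finger_force: 0.0
```

>>> drive_tool:
  commands:
    - [0,0,0,0,0,0]
    - [0,0,0,0,0,0]
    - [0,0,0,0,0,0]
    - [0,0,0,0,0,0]
    - [0,0,0,0,0,0]
  gripper: 1

```text
time: 30.22
tool_pos: [0.4771, -0.2709, 0.0136]
ee_rot: [3.141, -0.001, -0.29]
wrist_force: [0.4, -1.6, 1.5]
width: 0.0399
finger_force: 29.9
```

>>> drive_tool:
  commands:
    - [0,0,-1,0,0,0]
    - [0,0,-1,0,0,0]
    - [0,0,-0.8,0,0,0]
    - [0,0,0,0,0,-1]
    - [0,0,0,0,0,-1]
    - [0,0,0,0,0,-1]
    - [0,0,0,0,0,-1]
    - [0,0,0,0,0,-1]
    - [0,0,0,0,0,-1]
    - [0,0,0,0,0,-1]
    - [0,0,0,0,0,-1]
    - [0,0,0,0,0,-1]
    - [0,0,0,0,0,-1]
    - [0,0,0,0,0,-1]
    - [0,0,0,0,0,-1]
    - [0,0,0,0,0,-1]
    - [0,0,0,0,0,-1]
    - [0,0,0,0,0,-1]
    - [0,0,0,0,0,-1]
    - [0,0,0,0,0,-1]

```text
time: 32.72
tool_pos: [0.4764, -0.2696, 0.124]
ee_rot: [-3.14, -0.002, 1.413]
wrist_force: [-0.2, -0.8, -1.3]
width: 0.0397
finger_force: 29.9
```

>>> drive_tool:
  commands:
    - [0,0,0,0,0,-1]
    - [0,0,0,0,0,-1]
    - [0,0,0,0,0,-1]
    - [0,0,0,0,0,0]

```text
time: 33.22
tool_pos: [0.4765, -0.2697, 0.1242]
ee_rot: [-3.14, -0.002, 1.709]
wrist_force: [0.1, -0.1, -1.4]
width: 0.0398
finger_force: 29.9
```

```bash
python3 -c "
from h import *
blocks()
plan(*lane(-.178),.0285,1.705)"|grep 'px .2[0-3]\|at'
```

```text
top px [202. 166.] xy 609.5 98.3 size 50 40 long yaw -1.453 z 42 lane [-69.  -2.] bgr [118. 145. 168.]
top px [220. 168.] xy 614.7 43.9 size 49 40 long yaw -1.434 z 42 lane [-124.    0.] bgr [126. 137. 145.]
top px [230. 179.] xy 585.5 18.2 size 88 12 long yaw -1.436 z 23 lane [-145.   33.] bgr [166. 165. 170.]
scene px [233. 165.] xy 362.2 -269.3 size 49 46 long yaw -0.765 z 29 lane [-400.  293.] bgr [162.5 103.   73. ]
at [ 0.4767 -0.27    0.1246] [-3.141e+00 -1.000e-03  1.709e+00] w 0.0398 | wz units 0.04 | then xyz units [5.96 4.48 2.4 ]
```

>>> drive_tool:
  commands:
    - [1,0.75,0,0,0,0]
    - [1,0.75,0,0,0,0]
    - [1,0.75,0,0,0,0]
    - [1,0.75,0,0,0,0]
    - [1,0.75,0,0,0,0]
    - [0.98,0.7,0,0,0,0]
    - [0,0,0.7,0,0,0]
    - [0,0,0.7,0,0,0]
    - [0,0,0.7,0,0,0]
    - [0,0,0,0,0,0]
    - [0,0,0,0,0,0]

```text
time: 34.75
tool_pos: [0.6207, -0.0088, 0.0422]
ee_rot: [3.14, 0.0, 1.709]
wrist_force: [0.2, 0.6, -1.4]
width: 0.04
finger_force: 29.9
```

```bash
python3 -c "
from h import *
plan(*lane(-.177),.0267,1.705)"
```

```text
at [ 0.6207 -0.0088  0.0422] [3.14  0.    1.709] w 0.04 | wz units 0.04 | then xyz units [-0.01  0.04  0.39]
```

>>> drive_tool:
  commands:
    - [0,0.04,0.2,0,0,0]
    - [0,0,0.19,0,0,0]
    - [0,0,0,0,0,0]

```text
time: 35.12
tool_pos: [0.6216, -0.0086, 0.0254]
ee_rot: [-3.141, 0.0, 1.71]
wrist_force: [0.7, -0.0, -2.3]
width: 0.0396
finger_force: 30.0
```

>>> drive_tool:
  commands:
    - [0,0,0,0,0,0]
    - [0,0,0,0,0,0]
    - [0,0,0,0,0,0]
    - [0,0,-1,0,0,0]
    - [0,0,-1,0,0,0]
    - [0,0,-1,0,0,0]
    - [-1,-1,0,0,0,0]
    - [-1,-1,0,0,0,0]
    - [-1,-1,0,0,0,0]
    - [0,0,0,0,0,1]
    - [0,0,0,0,0,1]
    - [0,0,0,0,0,1]
    - [0,0,0,0,0,1]
    - [0,0,0,0,0,1]
    - [0,0,0,0,0,1]
    - [0,0,0,0,0,1]
    - [0,0,0,0,0,1]
  gripper: 0.35

```text
time: 37.25
tool_pos: [0.5194, -0.144, 0.1457]
ee_rot: [3.141, 0.0, 0.906]
wrist_force: [-0.4, 1.4, 0.6]
width: 0.0609
finger_force: 0.0
```

>>> drive_tool:
  commands:
    - [0,0,0,0,0,1]
    - [0,0,0,0,0,1]
    - [0,0,0,0,0,1]
    - [0,0,0,0,0,1]
    - [0,0,0,0,0,1]
    - [0,0,0,0,0,1]
    - [0,0,0,0,0,1]
    - [0,0,0,0,0,1]
    - [0,0,0,0,0,1]
    - [0,0,0,0,0,1]
    - [0,0,0,0,0,0.5]
    - [0,0,0,0,0,0]

```text
time: 38.75
tool_pos: [0.5194, -0.144, 0.1456]
ee_rot: [3.141, -0.0, -0.14]
wrist_force: [1.0, 0.2, 0.5]
width: 0.0614
finger_force: 0.0
```

```bash
cat >> h.py <<'E'
def stick():
    s=snapshot("top"); W=cloud(s); H,S,V=cv2.split(cv2.cvtColor(s["image"],cv2.COLOR_BGR2HSV))
    b=(W[...,1]<-.3)&(W[...,1]>-.46)&(W[...,0]>.4)&(W[...,0]<.73)
    for lab,m in(("wood",b&(H>8)&(H<28)&(S>60)&(W[...,2]>.015)&(W[...,2]<.035)),("handle",b&((H<8)|(H>172))&(S>130)&(W[...,2]>.064)),("tray",b&(S<60)&(W[...,2]>.011)&(W[...,2]<.02)&(V<150)),("tip",b&(H>8)&(H<28)&(S>60)&(W[...,2]>.015)&(W[...,2]<.035)&(W[...,0]>.53))):
        P=W[m]; r=cv2.minAreaRect((P[:,:2]*1000).astype(np.float32)); print(lab,len(P),np.round(r[0],1),np.round(r[1],1),round(r[2],1),"z",np.median(P[:,2])*1000)
E
python3 -c "
from h import *
blocks()
stick()
plan(.4847,-.389,.06,-.138)"|grep -v '12 long\|3 long'
```

```text
top px [117. 159.] xy 638.4 320.3 size 195 2 long yaw -1.435 z 40 lane [147. -60.] bgr [46. 43. 41.]
top px [199. 168.] xy 609.3 98.4 size 50 40 long yaw -1.459 z 42 lane [-69.  -2.] bgr [117. 144. 166.]
top px [240. 165.] xy 622.4 -8.8 size 50 40 long yaw -1.438 z 42 lane [-177.    0.] bgr [111. 127. 150.]
top px [220. 168.] xy 614.7 43.8 size 50 40 long yaw -1.447 z 43 lane [-124.    1.] bgr [127.  137.5 145. ]
top px [101. 178.] xy 576.3 321.9 size 203 82 long yaw -1.443 z 25 lane [157.   1.] bgr [167.  166.5 172. ]
top px [218. 181.] xy 581.0 49.6 size 149 16 long yaw -1.397 z 23 lane [-113.   33.] bgr [165. 164. 170.]
top px [153. 225.] xy 461.5 221.8 size 29 28 long yaw -0.199 z 23 lane [ 73. 128.] bgr [ 55.  59. 187.]
top px [104. 236.] xy 435.0 353.3 size 29 28 long yaw 0.825 z 24 lane [207. 137.] bgr [ 84. 143.  63.]
top px [298. 277.] xy 323.8 -163.2 size 50 40 long yaw 1.071 z 30 lane [-289.  317.] bgr [ 40. 107. 187.]
top px [ 94. 279.] xy 322.6 368.1 size 60 42 long yaw 1.56 z 36 lane [237. 246.] bgr [128. 128. 127.]
scene px [233. 165.] xy 363.3 -268.1 size 49 46 long yaw -0.795 z 29 lane [-399.  292.] bgr [115.  79.  65.]
scene px [426. 216.] xy 325.1 366.4 size 61 45 long yaw -1.535 z 33 lane [235. 244.] bgr [123. 129. 126.]
scene px [271. 233.] xy 615.2 36.9 size 147 47 long yaw -1.446 z 41 lane [-131.    1.] bgr [127. 148. 159.]
scene px [425. 276.] xy 575.0 416.8 size 107 9 long yaw 0.12 z 34 lane [251. -11.] bgr [137.  137.  132.5]
wood 931 [ 558.5 -400.8] [ 44.8 248.7] 82.4 z 23.863811402401474
handle 97 [ 484.2 -388.9] [15.  37.4] 80.1 z 73.34658514347832
tray 373 [ 564.1 -390.8] [ 77.  300.8] 82.5 z 15.85766919877198
tip 535 [ 606.8 -404.2] [ 25.8 152.3] 83.4 z 23.8409361635907
at [ 0.5194 -0.144   0.1456] [ 3.142 -0.    -0.14 ] w 0.0609 | wz units -0.02 | then xyz units [-0.02  6.19  2.14]
```

The train stands at x = -177, -124 and -69 mm. The stick handle is at (484,-389), yaw -0.125. I'll grip it now.

>>> drive_tool:
  commands:
    - [0,0,0,0,0,-0.15]
    - [0.08,0.9,0,0,0,0]
    - [0,0.9,0,0,0,0]
    - [0,0.9,0,0,0,0]
    - [0,0.9,0,0,0,0]
    - [0,0.9,0,0,0,0]
    - [0,0.9,0,0,0,0]
    - [0,0.8,0,0,0,0]
    - [0,0,0,0,0,0]
    - [0,0,0.6,0,0,0]
    - [0,0,0.6,0,0,0]
    - [0,0,0,0,0,0]

```text
time: 40.45
tool_pos: [0.4906, -0.3882, 0.0949]
ee_rot: [-3.138, 0.004, -0.124]
wrist_force: [-0.5, 1.0, -0.1]
width: 0.0614
finger_force: 0.0
```

```bash
python3 -c "
from h import *
plan(.4842,-.389,.030,-.125)"
```

```text
at [ 0.4906 -0.3882  0.0949] [-3.138  0.004 -0.124] w 0.0614 | wz units 0.01 | then xyz units [-0.16  0.04  1.62]
```

>>> drive_tool:
  commands:
    - [-0.16,0.04,0,0,0,0]
    - [0,0,0.5,0,0,0]
    - [0,0,0.5,0,0,0]
    - [0,0,0.4,0,0,0]
    - [0,0,0.2,0,0,0]
    - [0,0,0,0,0,0]
    - [0,0,0,0,0,0]

```text
time: 41.32
tool_pos: [0.4855, -0.3917, 0.0342]
ee_rot: [3.141, -0.001, -0.125]
wrist_force: [-0.1, 0.0, -0.6]
width: 0.0609
finger_force: 0.0
```

>>> drive_tool:
  commands:
    - [0,0,0,0,0,0]
    - [0,0,0,0,0,0]
    - [0,0,0,0,0,0]
    - [0,0,0,0,0,0]
    - [0,0,0,0,0,0]
    - [0,0,0,0,0,0]
    - [0,0,0,0,0,0]
  gripper: 1

```text
time: 42.2
tool_pos: [0.485, -0.3914, 0.0335]
ee_rot: [3.141, -0.0, -0.125]
wrist_force: [-0.3, -0.2, 0.1]
width: 0.0156
finger_force: 30.0
```

>>> drive_tool:
  commands:
    - [0,0,-0.5,0,0,0]
    - [0,0,-1,0,0,0]
    - [0,0,-1,0,0,0]
    - [0,0,0,0,0,-1]
    - [0,0,0,0,0,-1]
    - [0,0,0,0,0,-1]
    - [0,0,0,0,0,-1]
    - [0,0,0,0,0,-1]
    - [0,0,0,0,0,-1]
    - [0,0,0,0,0,-1]
    - [0,0,0,0,0,-1]
    - [0,0,0,0,0,-1]
    - [0,0,0,0,0,-1]
    - [0,0,0,0,0,-1]
    - [0,0,0,0,0,-1]
    - [0,0,0,0,0,-1]
    - [0,0,0,0,0,-1]
    - [0,0,0,0,0,-1]
    - [0,0,0,0,0,-1]
    - [0,0,0,0,0,-1]

```text
time: 44.7
tool_pos: [0.4853, -0.3914, 0.1351]
ee_rot: [3.14, 0.001, 1.578]
wrist_force: [-0.3, 0.1, -2.1]
width: 0.016
finger_force: 30.0
```

>>> drive_tool:
  commands:
    - [0,0,0,0,0,-1]
    - [0,0,0,0,0,-0.3]
    - [0,0,0,0,0,0]

```text
time: 45.08
tool_pos: [0.4852, -0.3914, 0.1342]
ee_rot: [3.141, 0.001, 1.704]
wrist_force: [0.6, 0.0, -1.4]
width: 0.016
finger_force: 30.0
```

```bash
python3 -c "
from h import *
plan(*lane(-.415),.0435,1.707)
for n in('top',):
  s=snapshot(n); show(s,'c4',(150,80,410,280),3)
"
```

```text
at [ 0.4852 -0.3914  0.1342] [3.141e+00 1.000e-03 1.704e+00] w 0.016 | wz units -0.03 | then xyz units [3.06 4.7  2.27]
```

View pics/c4.png

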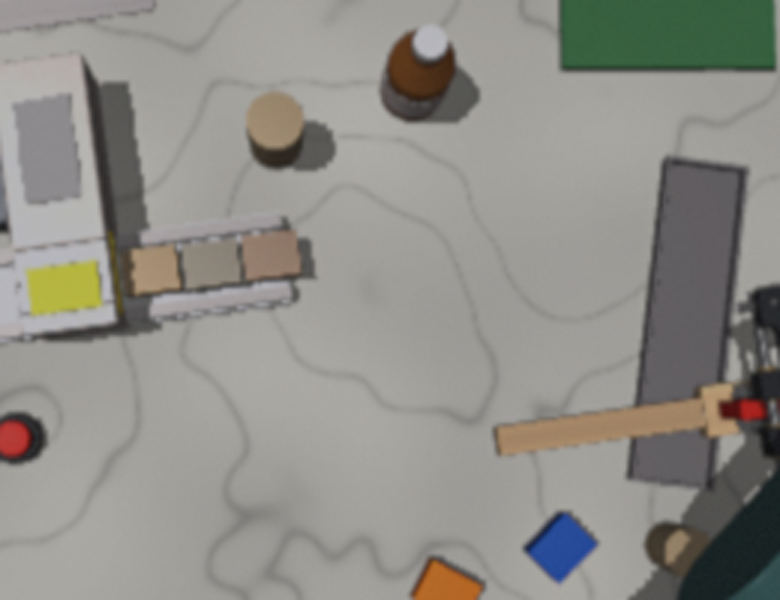

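The train (crop (155..275, 262)) is in the lane, and the stick (500..745, 420) is held level, pointing along the feed. I'll bring it behind the train.

>>> drive_tool:
  commands:
    - [0,0.94,0,0,0,0]
    - [0,0.94,0,0,0,0]
    - [0,0.94,0,0,0,0]
    - [0,0.94,0,0,0,0]
    - [0,0.94,0,0,0,0]
    - [0.75,0,0,0,0,0]
    - [0.75,0,0,0,0,0]
    - [0.75,0,0,0,0,0]
    - [0.75,0,0,0,0,0]
    - [0,0,0,0,0,0]
    - [0,0,0.6,0,0,0]
    - [0,0,0.6,0,0,0]
    - [0,0,0.3,0,0,0]
    - [0,0,0,0,0,0]

```text
time: 46.88
tool_pos: [0.6546, -0.2478, 0.0721]
ee_rot: [-3.139, -0.001, 1.704]
wrist_force: [0.2, 0.2, -0.4]
width: 0.0155
finger_force: 30.0
```

```bash
python3 - <<'E'
from h import *
plan(*lane(-.410),.0435,1.707)
s=snapshot("top"); W=cloud(s); H,S,V=cv2.split(cv2.cvtColor(s["image"],cv2.COLOR_BGR2HSV))
q=W[...,:2]-O; X=q@D; Y=q@N
m=(H>8)&(H<28)&(S>60)&(abs(Y)<.05)&(X<-.206)&(X>-.36)&(W[...,2]>.03)
x,y=X[m],Y[m]
print("tip x",np.percentile(x,99.5),"z",np.median(W[...,2][m]))
f=np.polyfit(x,y,1); print("yaw rel lane",f[0],"y at tip",np.polyval(f,x.max()))
E
```

```text
at [ 0.6546 -0.2478  0.0721] [-3.139e+00 -1.000e-03  1.704e+00] w 0.0155 | wz units -0.03 | then xyz units [0.2  0.01 0.72]
tip x -0.21944519575221136 z 0.06275386085794923
yaw rel lane -0.01892365738014231 y at tip 0.0006522702816568141
```

>>> drive_tool:
  commands:
    - [0,0,0.4,0,0,-0.1]
    - [0,0,0.32,0,0,0]
    - [0,0,0,0,0,0]
    - [0.2,0,0,0,0,0]
    - [0.2,0,0,0,0,0]
    - [0.2,0,0,0,0,0]
    - [0.2,0,0,0,0,0]
    - [0.2,0,0,0,0,0]
    - [0.2,0,0,0,0,0]
    - [0.2,0,0,0,0,0]
    - [0.2,0,0,0,0,0]
    - [0,0,0,0,0,0]

```text
time: 48.42
tool_pos: [0.6458, -0.1823, 0.0443]
ee_rot: [-3.141, -0.002, 1.716]
wrist_force: [-0.6, -2.0, -0.4]
width: 0.0159
finger_force: 30.0
```

```bash
python3 - <<'E'
from h import *
plan(*lane(-.155),.0435,1.707)
blocks()
s=snapshot("scene"); show(s,"c5",(180,150,400,310),3)
E
```

```text
at [ 0.6458 -0.1823  0.0443] [-3.141e+00 -2.000e-03  1.716e+00] w 0.0159 | wz units 0.09 | then xyz units [4.92 0.01 0.02]
top px [228. 155.] xy 650.8 25.8 size 87 12 long yaw -1.431 z 23 lane [-146.  -33.] bgr [173. 172. 178.]
top px [115. 159.] xy 638.0 322.1 size 196 3 long yaw -1.446 z 40 lane [149. -60.] bgr [50. 48. 46.]
top px [233. 166.] xy 621.3 -6.4 size 267 40 long yaw -1.432 z 42 lane [-174.    1.] bgr [117. 147. 167.]
top px [121. 169.] xy 612.1 310.3 size 177 12 long yaw -1.436 z 23 lane [141. -33.] bgr [190. 189. 195.]
top px [ 81. 187.] xy 563.6 417.5 size 81 11 long yaw 0.149 z 35 lane [253.   0.] bgr [128. 122. 119.]
top px [200. 183.] xy 572.2 94.1 size 57 17 long yaw -1.443 z 24 lane [-68.  36.] bgr [144. 143. 147.]
top px [108. 196.] xy 540.6 343.7 size 85 12 long yaw -1.428 z 23 lane [183.  33.] bgr [195. 194. 200.]
top px [154. 225.] xy 460.9 222.6 size 29 24 long yaw 1.562 z 24 lane [ 74. 129.] bgr [ 59.  63. 199.]
top px [104. 235.] xy 436.3 352.2 size 28 27 long yaw 1.558 z 24 lane [206. 135.] bgr [ 91. 153.  68.]
top px [337. 262.] xy 362.2 -266.3 size 49 40 long yaw -0.789 z 30 lane [-397.  293.] bgr [90. 46. 26.]
top px [ 94. 279.] xy 322.1 368.6 size 62 42 long yaw -1.553 z 35 lane [238. 246.] bgr [139.  137.5 137. ]
scene px [233. 165.] xy 362.3 -268.8 size 50 46 long yaw -0.797 z 29 lane [-399.  293.] bgr [111.  77.  65.]
scene px [264. 168.] xy 325.8 -165.6 size 52 44 long yaw 1.164 z 29 lane [-292.  315.] bgr [ 70. 108. 171.]
scene px [246. 226.] xy 630.8 -61.4 size 345 45 long yaw -1.428 z 35 lane [-230.   -1.] bgr [128. 150. 161.]
scene px [426. 216.] xy 323.4 366.1 size 62 44 long yaw -1.551 z 33 lane [235. 245.] bgr [126.5 132.  129.5]
scene px [425. 275.] xy 564.2 415.5 size 88 8 long yaw 0.136 z 34 lane [251.   0.] bgr [139. 138. 134.]
```

View pics/c5.png

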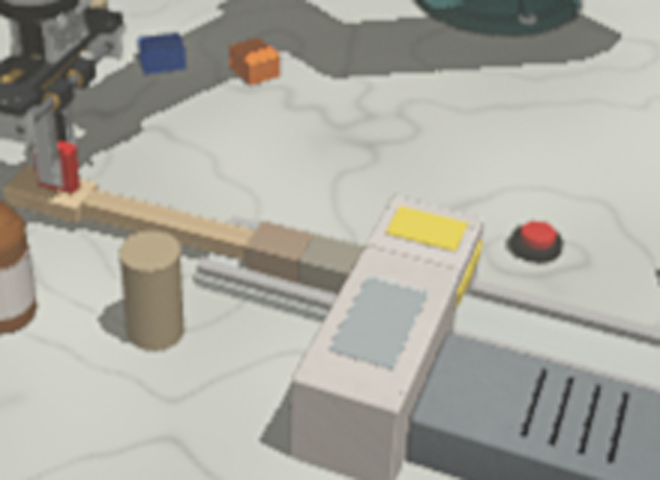

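The stick is in contact with the straight train (crop (70..250, 190..240) onto the blocks). I'll continue.

>>> drive_tool:
  commands:
    - [0.2,0,0,0,0,0]
    - [0.2,0,0,0,0,0]
    - [0.2,0,0,0,0,0]
    - [0.2,0,0,0,0,0]
    - [0.2,0,0,0,0,0]
    - [0.2,0,0,0,0,0]
    - [0.2,0,0,0,0,0]
    - [0.2,0,0,0,0,0]
    - [0.2,0,0,0,0,0]
    - [0.2,0,0,0,0,0]
    - [0,0,0,0,0,0]

```text
time: 50.0
tool_pos: [0.6346, -0.1033, 0.0449]
ee_rot: [3.141, -0.002, 1.716]
wrist_force: [0.5, 0.3, -2.0]
width: 0.0161
finger_force: 30.0
```

>>> drive_tool:
  commands:
    - [0.2,0,0,0,0,0]
    - [0.2,0,0,0,0,0]
    - [0.2,0,0,0,0,0]
    - [0.2,0,0,0,0,0]
    - [0.2,0,0,0,0,0]
    - [0.2,0,0,0,0,0]
    - [0.2,0,0,0,0,0]
    - [0.2,0,0,0,0,0]
    - [0.2,0,0,0,0,0]
    - [0.2,0,0,0,0,0]
    - [0,0,0,0,0,0]

```text
time: 51.38
tool_pos: [0.6226, -0.0238, 0.0442]
ee_rot: [-3.141, -0.002, 1.716]
wrist_force: [0.0, 0.5, -1.7]
width: 0.0158
finger_force: 30.0
```

```bash
python3 - <<'E'
from h import *
plan(*lane(-.155),.0435,1.707)
blocks()
s=snapshot("scene"); show(s,"c6",(180,150,440,320),3)
E
```

```text
at [ 0.6226 -0.0238  0.0442] [-3.141e+00 -2.000e-03  1.716e+00] w 0.0158 | wz units 0.09 | then xyz units [0.92 0.05 0.02]
top px [117. 159.] xy 638.5 319.8 size 190 3 long yaw -1.434 z 41 lane [146. -61.] bgr [49.5 47.5 46. ]
top px [225. 168.] xy 614.9 31.2 size 35 23 long yaw -1.431 z 35 lane [-136.    2.] bgr [113. 147. 179.]
top px [ 91. 183.] xy 571.3 355.9 size 136 82 long yaw -1.45 z 29 lane [191.   1.] bgr [152. 151. 151.]
top px [197. 172.] xy 604.1 104.4 size 44 24 long yaw -1.441 z 35 lane [-62.   3.] bgr [101. 126. 151.]
top px [135. 180.] xy 583.4 268.8 size 109 42 long yaw -1.471 z 43 lane [103.   1.] bgr [139. 161. 171.]
top px [140. 191.] xy 552.7 258.3 size 85 12 long yaw -1.434 z 23 lane [97. 33.] bgr [193. 192. 196.]
top px [105. 235.] xy 436.2 353.6 size 28 26 long yaw -1.09 z 23 lane [207. 135.] bgr [ 89.  151.5  66.5]
top px [337. 262.] xy 362.1 -266.3 size 49 41 long yaw -0.794 z 30 lane [-397.  293.] bgr [166.  82.  43.]
top px [298. 277.] xy 323.5 -163.3 size 49 40 long yaw 1.071 z 30 lane [-289.  317.] bgr [ 25.  61. 114.]
top px [ 95. 279.] xy 322.7 368.1 size 62 41 long yaw -1.569 z 35 lane [237. 246.] bgr [139. 138. 137.]
scene px [230. 166.] xy 369.7 -274.5 size 45 31 long yaw 0.842 z 28 lane [-406.  286.] bgr [181. 110.  74.]
scene px [426. 216.] xy 322.5 365.9 size 61 43 long yaw 1.57 z 33 lane [235. 246.] bgr [127. 133. 130.]
scene px [264. 231.] xy 617.6 15.1 size 184 47 long yaw -1.402 z 33 lane [-153.    2.] bgr [123. 154. 174.]
scene px [358. 256.] xy 597.5 263.8 size 118 90 long yaw -1.441 z 41 lane [ 97. -12.] bgr [129. 152. 162.]
scene px [425. 276.] xy 561.8 415.0 size 85 8 long yaw 0.14 z 34 lane [251.   3.] bgr [141. 141. 136.]
```

View pics/c6.png

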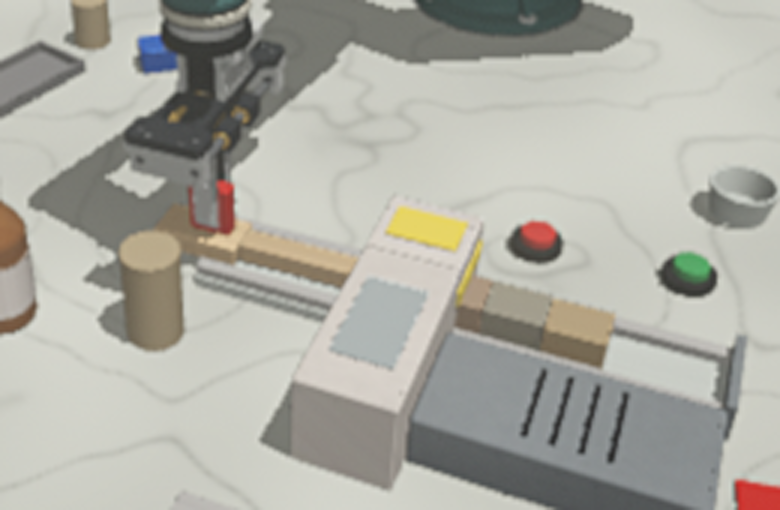

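The blocks are emerging at (470..605, 320), straight. About 42 mm to go.

>>> drive_tool:
  commands:
    - [0.2,0,0,0,0,0]
    - [0.2,0,0,0,0,0]
    - [0.2,0,0,0,0,0]
    - [0.2,0,0,0,0,0]
    - [0.15,0,0,0,0,0]
    - [0.1,0,0,0,0,0]
    - [0,0,0,0,0,0]
    - [0,0,0,0,0,0]

```text
time: 52.58
tool_pos: [0.6172, 0.0166, 0.0449]
ee_rot: [3.141, -0.001, 1.715]
wrist_force: [0.8, 0.1, -1.2]
width: 0.0158
finger_force: 30.0
```

```bash
python3 - <<'E'
from h import *
plan(*lane(-.155),.0435,1.707)
s=snapshot("top"); show(s,"c7",(60,120,270,220),3.5); W=cloud(s); q=W[...,:2]-O; X=q@D; Y=q@N
m=(abs(Y)<.026)&(X>.045)&(X<.24)&(W[...,2]>.034)&(W[...,2]<.06)
print("blocks lane x",np.percentile(X[m],[0.5,99.5]),"y",np.percentile(Y[m],[.5,99.5]),"z",np.median(W[...,2][m]))
E
```

```text
at [0.6172 0.0166 0.0449] [ 3.141e+00 -1.000e-03  1.715e+00] w 0.0158 | wz units 0.08 | then xyz units [-0.1   0.04  0.03]
blocks lane x [0.04978838 0.19802508] y [-0.01955906  0.02179771] z 0.04259848424237226
```

View pics/c7.png

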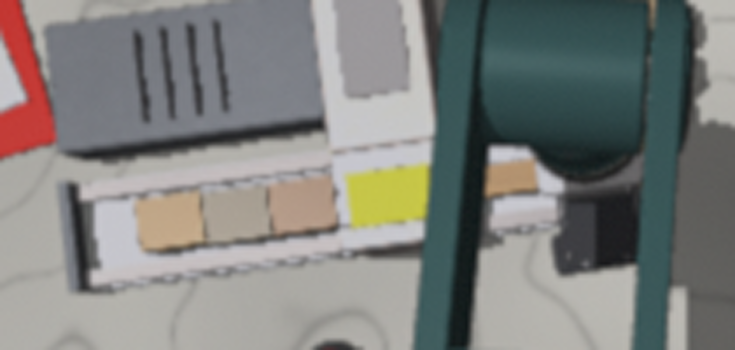

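All three blocks lie flat on the outfeed (crop (140..335, 215)), rear face about 8 mm past the hood. I'll retract the stick.

>>> drive_tool:
  commands:
    - [-0.3,0,0,0,0,0]
    - [-0.5,0,0,0,0,0]
    - [-0.5,0,0,0,0,0]
    - [-0.5,0,0,0,0,0]
    - [-0.5,0,0,0,0,0]
    - [-0.5,0,0,0,0,0]
    - [-0.5,0,0,0,0,0]
    - [-0.5,0,0,0,0,0]
    - [-0.5,0,0,0,0,0]
    - [-0.5,0,0,0,0,0]
    - [-0.5,0,0,0,0,0]
    - [-0.5,0,0,0,0,0]
    - [-0.5,0,0,0,0,0]
    - [-0.5,0,0,0,0,0]
    - [-0.5,0,0,0,0,0]
    - [0,0,-0.5,0,0,0]
    - [0,0,-0.8,0,0,0]
    - [0,0,-1,0,0,0]
    - [0,0,0,0,0,0]

```text
time: 55.0
tool_pos: [0.6619, -0.2735, 0.144]
ee_rot: [3.132, 0.006, 1.716]
wrist_force: [0.2, -0.3, -0.6]
width: 0.0161
finger_force: 30.0
```

```bash
python3 - <<'E'
from h import *
plan(.4865,-.383,.0345,-.13); plan(.4865,-.383,.0345,1.715)
s=snapshot("top"); W=cloud(s); q=W[...,:2]-O; X=q@D; Y=q@N
m=(abs(Y)<.026)&(X>.041)&(X<.24)&(W[...,2]>.034)&(W[...,2]<.06)
print("blocks lane x",np.percentile(X[m],[0.5,99.5]),"y",np.percentile(Y[m],[.5,99.5]))
E
```

```text
at [ 0.6619 -0.2735  0.144 ] [3.132 0.006 1.716] w 0.0161 | wz units 18.46 | then xyz units [-3.99  3.28  2.74]
at [ 0.6619 -0.2735  0.144 ] [3.132 0.006 1.716] w 0.0161 | wz units 0.01 | then xyz units [-2.08 -4.73  2.74]
blocks lane x [0.05032777 0.19772007] y [-0.01907532  0.02169053]
```

>>> drive_tool:
  commands:
    - [-0.4,-0.95,0,0,0,0]
    - [-0.4,-0.95,0,0,0,0]
    - [-0.4,-0.95,0,0,0,0]
    - [-0.4,-0.95,0,0,0,0]
    - [-0.48,-0.93,0,0,0,0]
    - [0,0,0,0,0,1]
    - [0,0,0,0,0,1]
    - [0,0,0,0,0,1]
    - [0,0,0,0,0,1]
    - [0,0,0,0,0,1]
    - [0,0,0,0,0,1]
    - [0,0,0,0,0,1]
    - [0,0,0,0,0,1]
    - [0,0,0,0,0,1]
    - [0,0,0,0,0,1]
    - [0,0,0,0,0,1]
    - [0,0,0,0,0,1]
    - [0,0,0,0,0,1]
    - [0,0,0,0,0,1]
    - [0,0,0,0,0,1]

```text
time: 57.55
tool_pos: [0.4829, -0.3811, 0.1341]
ee_rot: [-3.138, 0.002, 0.212]
wrist_force: [-0.1, 0.7, -1.8]
width: 0.0157
finger_force: 30.0
```

>>> drive_tool:
  commands:
    - [0,0,0,0,0,1]
    - [0,0,0,0,0,1]
    - [0,0,0,0,0,1]
    - [0,0,0,0,0,0.46]
    - [0,0,0,0,0,0]
    - [0,0,0,0,0,0]

```text
time: 58.3
tool_pos: [0.4833, -0.3818, 0.1354]
ee_rot: [-3.14, 0.002, -0.13]
wrist_force: [0.3, 0.7, -1.6]
width: 0.016
finger_force: 30.0
```

```bash
python3 - <<'E'
from h import *
plan(.4865,-.383,.0345,-.13)
s=snapshot("top"); show(s,"c8",(320,100,440,270),3.5)
W=cloud(s); H,S,V=cv2.split(cv2.cvtColor(s["image"],cv2.COLOR_BGR2HSV))
m=(W[...,1]<-.3)&(W[...,1]>-.46)&(W[...,0]>.55)&(W[...,0]<.73)&(H>8)&(H<28)&(S>60)
x,y=W[m][:,0],W[m][:,1]; f=np.polyfit(x,y,1); print("stick yaw",np.arctan(f[0]),"mean",x.mean(),y.mean(),"tip",x.max(),"z",np.median(W[m][:,2]))
E
```

```text
at [ 0.4833 -0.3818  0.1354] [-3.14e+00  2.00e-03 -1.30e-01] w 0.016 | wz units -0.0 | then xyz units [0.08 0.02 2.52]
stick yaw -0.13024308848209792 mean 0.614734193318082 -0.3948118864391805 tip 0.681386375638933 z 0.12529243135989301
```

View pics/c8.png

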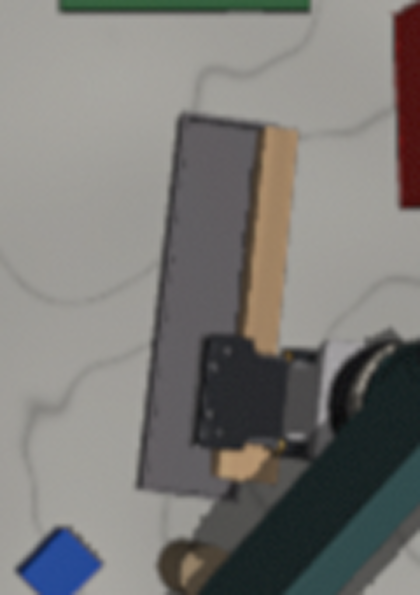

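The stick (crop (235..280, 130..480)) is held parallel above the tray. Its sideways look is parallax, because depth gives only 3 mm off the tray axis. I'll lower it.

>>> drive_tool:
  commands:
    - [0,0,0.6,0,0,0]
    - [0,0,0.6,0,0,0]
    - [0,0,0.6,0,0,0]
    - [0,0,0.4,0,0,0]
    - [0,0,0.15,0,0,0]
    - [0,0,0.12,0,0,0]
    - [0,0,0,0,0,0]
    - [0,0,0,0,0,0]

```text
time: 59.35
tool_pos: [0.4842, -0.3829, 0.0389]
ee_rot: [3.14, -0.001, -0.131]
wrist_force: [0.2, 0.4, -0.7]
width: 0.0162
finger_force: 30.0
```

>>> drive_tool:
  commands:
    - [0,0,0.06,0,0,0]
    - [0,0,0.05,0,0,0]
    - [0,0,0,0,0,0]
    - [0,0,0,0,0,0]

```text
time: 59.85
tool_pos: [0.4838, -0.3825, 0.0335]
ee_rot: [3.141, -0.0, -0.131]
wrist_force: [-0.5, -0.7, -1.1]
width: 0.0157
finger_force: 30.0
```

>>> drive_tool:
  commands:
    - [0,0,0,0,0,0]
    - [0,0,0,0,0,0]
    - [0,0,0,0,0,0]
    - [0,0,-0.5,0,0,0]
    - [0,0,-0.8,0,0,0]
    - [0,0,-1,0,0,0]
    - [0,0,-0.5,0,0,0]
    - [0,-1,0,0,0,0]
    - [0,-1,0,0,0,0]
    - [0,-1,0,0,0,0]
    - [0,-1,0,0,0,0]
    - [0,-1,0,0,0,0]
    - [0,-1,0,0,0,0]
    - [0,-1,0,0,0,0]
    - [0,-1,0,0,0,0]
  gripper: 0.35

```text
time: 61.72
tool_pos: [0.5262, -0.064, 0.1475]
ee_rot: [3.141, -0.003, -0.131]
wrist_force: [0.6, 0.3, -0.3]
width: 0.0613
finger_force: 0.0
```

```bash
python3 - <<'E'
from h import *
stick()
plan(.4609,.2222,.04,-.13)
s=snapshot("top"); W=cloud(s); q=W[...,:2]-O; X=q@D; Y=q@N
m=(abs(Y)<.026)&(X>.041)&(X<.24)&(W[...,2]>.034)&(W[...,2]<.06)
print("blocks lane x",np.percentile(X[m],[0.5,99.5]),"y",np.percentile(Y[m],[.5,99.5]))
E
```

```text
wood 927 [ 557.9 -386.9] [ 42. 249.] 84.3 z 24.024680174957375
handle 106 [ 483.5 -380.2] [15.5 37.3] 81.4 z 73.374226592203
tray 544 [ 564.  -390.8] [ 78.7 300.4] 82.3 z 15.413922486542157
tip 526 [ 606.2 -396.9] [ 26.2 151.3] 82.8 z 24.08576790398989
at [ 0.5265 -0.0593  0.1476] [-3.137e+00 -3.000e-03 -1.270e-01] w 0.0606 | wz units 0.03 | then xyz units [-2.54 -6.76  2.69]
blocks lane x [0.05012763 0.19818246] y [-0.01943166  0.02171785]
```

The stick lies flat in the tray. Now the red button.

>>> drive_tool:
  commands:
    - [-0.36,-0.96,0,0,0,0]
    - [-0.36,-0.96,0,0,0,0]
    - [-0.36,-0.96,0,0,0,0]
    - [-0.36,-0.96,0,0,0,0]
    - [-0.36,-0.96,0,0,0,0]
    - [-0.36,-0.96,0,0,0,0]
    - [-0.38,-1,0,0,0,0]
    - [0,0,0,0,0,0]
    - [0,0,0.8,0,0,0]
    - [0,0,0.8,0,0,0]
    - [0,0,0.8,0,0,0]
    - [0,0,0.2,0,0,0]
    - [0,0,0,0,0,0]
  gripper: 1

```text
time: 63.45
tool_pos: [0.4609, 0.2153, 0.042]
ee_rot: [3.141, -0.0, -0.132]
wrist_force: [-0.2, -0.4, 0.2]
width: 0.0006
finger_force: 0.0
```

```bash
python3 - <<'E'
from h import *
plan(.4609,.2222,.0245,-.13)
E
```

```text
at [0.4609 0.2153 0.042 ] [ 3.141 -0.    -0.132] w 0.0006 | wz units -0.02 | then xyz units [-0.02 -0.17  0.44]
```

>>> drive_tool:
  commands:
    - [0,-0.17,0,0,0,0]
    - [0,0,0.3,0,0,0]
    - [0,0,0.14,0,0,0]
    - [0,0,0.1,0,0,0]
    - [0,0,0.1,0,0,0]
    - [0,0,0.08,0,0,0]
    - [0,0,0,0,0,0]
    - [0,0,0,0,0,0]

```text
time: 64.45
tool_pos: [0.461, 0.2229, 0.016]
ee_rot: [3.141, 0.0, -0.131]
wrist_force: [-8.1, -3.5, 18.3]
width: 0.0006
finger_force: 9.1
```

>>> drive_tool:
  commands:
    - [0,0,0.05,0,0,0]
    - [0,0,0,0,0,0]
    - [0,0,0,0,0,0]

```text
time: 64.82
tool_pos: [0.4611, 0.223, 0.0158]
ee_rot: [3.141, -0.0, -0.131]
wrist_force: [-11.3, -3.9, 27.0]
width: 0.0002
finger_force: 13.3
```

>>> drive_tool:
  commands:
    - [0,0,-0.5,0,0,0]
    - [0,0,-1,0,0,0]
    - [0,0,-1,0,0,0]
    - [0,0,-1,0,0,0]
    - [-0.5,1,0,0,0,0]
    - [-0.5,1,0,0,0,0]
    - [-0.5,1,0,0,0,0]
    - [0,0,0,0,0,0]
    - [0,0,0,0,0,0]

```text
time: 65.95
tool_pos: [0.3865, 0.1121, 0.1508]
ee_rot: [-3.141, -0.001, -0.132]
wrist_force: [0.1, -0.6, 0.9]
width: 0.0004
finger_force: 0.0
```

```bash
python3 - <<'E'
from h import *
stick()
s=snapshot("top"); show(s,"c9",k=1.5); W=cloud(s); q=W[...,:2]-O; X=q@D; Y=q@N
m=(abs(Y)<.026)&(X>.041)&(X<.24)&(W[...,2]>.034)&(W[...,2]<.06)
print("blocks lane x",np.percentile(X[m],[0.5,99.5]),"y",np.percentile(Y[m],[.5,99.5]))
for p in((.461,.2225),(.4347,.3526)):
    d=np.hypot(W[...,0]-p[0],W[...,1]-p[1])<.01; print("button top z",np.nanmedian(W[...,2][d]))
E
```

```text
wood 927 [ 558.1 -385.7] [ 42.1 249.3] 84.9 z 24.081520167023637
handle 103 [ 483.6 -380.1] [16.7 37. ] 83.5 z 73.49499309224987
tray 548 [ 563.8 -390.6] [ 78.6 299.8] 82.3 z 15.614969000418682
tip 525 [ 606.4 -396.9] [ 25.7 152.1] 82.4 z 24.057986149551635
blocks lane x [0.05004115 0.19792161] y [-0.01934174  0.02171829]
button top z 0.022365809299512575
button top z 0.0221875565253665
```

View pics/c9.png

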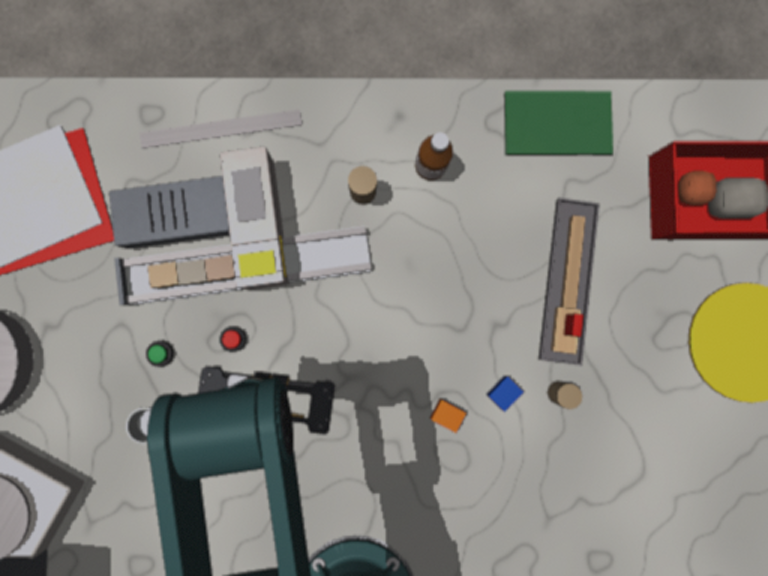

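The three blocks are on the outfeed at (162..220, 270) and the stick is in its tray at (570,285). Both buttons are up, at (158,353) and (232,339). The bystanders haven't moved, so I'm handing in.

```bash
python3 -c "
from bench import close_job
print(close_job())"
```

```text
the job is handed in; nothing more can be done
None
```

I handed the job in with all three specimens through the tunnel and lying flat on the outfeed clear of the hood, both buttons pressed and released, the stick flat in its tray and the bystanders unmoved; `close_job()` gave no verdict.

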